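# Unload a cured bonding stack and put the specimen on the microscope stage

### The arm

A 6-joint arm with a two-finger parallel gripper is mounted at the origin on the work surface. World frame = base frame: x ahead of the robot, y to its left, z up, the work surface at z = 0. Lengths are in m, angles in rad, forces in N, time in s.
With the tool pointing down it reaches from about 0.35 to 0.85 m from the base axis. Payload 8.1 kg.
Tool frame: the origin (TCP) lies at the very end of the fingers, on their centre line; the grasp point (between the pads) lies 19 mm behind it (ctrl.hold_point_z is the distance from the TCP to the grasp point, in m); z points along the fingers, y is the direction in which the jaws open and shut (so a half turn about z gives the same grasp; the last joint's range is limited). The gripper opens to 93 mm and grips with 3 to 60 N. Pads are 15 mm wide; open, the fingers measure 128 mm over their backs; the gripper's body (75 mm by 188 mm) begins 65 mm behind the grasp point.
Start: joints at [1.101, 0.13, 1.488, -0, 1.523, -0.085], TCP at [0.225, 0.556, 0.186] pointing down, gripper open.
Joint ranges: [-2.96, 2.96], [-0.89, 2.26], [0.02, 2.5], [-1.34, 4.48], [0, 2.73], [-2.66, 2.66]. Speed limits (rad/s): [2.39, 2.39, 2.79, 3.14, 3.14, 3.14].

### API

Orientations are given as a rotation vector (axis times angle).
In Python, from cell import ctrl gives the robot as it stands.
- The arm moves only by the tool arm_command, never from a script. Its argument "moves" is text: rows parted by semicolons, each of 6 numbers parted by spaces: the shift along the world's x, y, z in cm, then the turn, a rotation vector about the world's x, y, z in degrees. In form: tx ty tz ax ay az; .... A call has 1 to 12 rows; each row shifts and turns the pose as measured when the row begins; what a row does not reach is not made up. A row lasts 1/12 s, in which the tool goes at most 41.7 mm and 7.16 degrees, less where a joint would pass 70% of its speed; a pose out of reach is approached as far as the arm can. A call with a gripper value outside its range is refused whole. "gripper" is the finger opening in cm, from 0 to 9.3, set as the call begins (left out, the last holds). The fingers move at their own pace and stop on an object; the grip force is fixed at half the most. Time passes only in rows, so rows that do not move let the fingers close. It gives the time, the measured TCP pose, the force and the opening at its end, in the units of the state.
- ctrl.get_state(): the state, without advancing time (a new reading comes with each control period).
- ctrl.camera(name): name is "side" or "top"; returns the picture (384x512x3 uint8, red, green, blue); there is no depth.
- ctrl.calibration(name): a dict with "fovy" (degrees; the focal length in pixels is half the picture's height over the tangent of half this angle, whatever the lens; pixels are square), "cx", "cy" (the principal point, pixels), "eye" and "attitude" of the camera in the world. Camera axes: x right, y up, looking along -z (the intrinsics and any distortion apply to the point x, -y, -z); pixel columns grow to the right and rows downward; lengths in m; the calibration is good to about 2 mm. A picture is of the moment at which its call begins. calibration takes no time and is no camera call.
- ctrl.hand_in(): hands the job in, once; it reports no verdict.
The state is a dict: "time_s": time; "q": joint angles; "dq": joint speeds; "joint_torque": joint torques, N m; "position": TCP position; "orientation": TCP orientation; "force": force on the tool from outside, world axes, zero at the start; "torque": the same for the moment, N m; "opening": opening from 0.0 (shut) to 1.0 (fully open).
Only numpy, scipy, OpenCV 4.12 (cv2) and the standard library are available. Lean on these libraries where they do the work, as an engineer would, in place of code of your own. Each camera call takes 0.05 s, during which the arm holds its last target.

### The job

The bonded specimen has cured under its weights: take the stack on the granite plate apart from the top, one piece at a time. Stand the small steel weight in the recess of the small wooden block and the brass weight in that of the large one, lay the white pressure pad flat in the middle of the teal rinse tray, and last lay the black specimen carrier squarely on the middle of the microscope stage, along its length. Set each piece down without dropping it, keep the carrier level, and leave the amber jar and the vial rack where they stand.

Things in the scene. Friction and masses are not known exactly. Their poses are not given: they have to be found in the camera images.
- steel_weight: small stainless-steel cylinder weight, 34 mm diameter, 28 mm high, about 0.2 kg, smooth with two thin dark lines round it; at the start it stands on top of the stack, on the brass weight, up to 6 mm off its centre. Origin: centre of the underside, z up.
- brass_weight: larger brass (yellow) cylinder weight, 48 mm diameter, 32 mm high, about 0.5 kg; stands second from the top, on the white pad. Origin: centre of the underside, z up.
- pad: white plastic pressure pad, a plain block 80 mm (its x) by 54 mm (its y) by 20 mm thick, about 0.19 kg; third from the top, resting loose (not stuck) on the specimen carrier's chip, overhanging the carrier by about 4 mm on each long side. Origin: centre of the underside, z up.
- carrier: black specimen carrier, a metal bar 130 mm (its x) by 46 mm (its y) by 12 mm thick, about 0.2 kg, with a white ceramic chip 60 x 40 x 3 mm bonded in the middle of its top, so that the pad starts 15 mm above the carrier's origin; the lowest piece of the stack, its two ends show beyond the pad. Lies loose on a fixed dark-grey granite plate 160 x 100 x 15 mm (top 15 mm above the bench). The whole stack reaches 110 mm above the bench. Origin: centre of the underside, z up.
- small_block: small wooden weight block, fixed, 76 x 76 mm, 14 mm high, with a round recess 54 mm in diameter and 8 mm deep, lined with blue felt (recess floor 6 mm above the bench): the place of the steel weight. Origin: centre of the underside, on the bench; the recess is centred on it.
- large_block: large wooden weight block, fixed, 92 x 92 mm, 14 mm high, with a round recess 68 mm in diameter and 8 mm deep, lined with green felt (recess floor 6 mm above the bench): the place of the brass weight. Origin: centre of the underside, on the bench; the recess is centred on it.
- rinse_tray: shallow open teal (blue-green) plastic rinse tray, fixed, 150 mm (its x) by 130 mm (its y), rim 10 mm high (with its rolled edge 11.5 mm), walls and floor 2 mm thick: the place of the white pad, which may lie at any angle in it. Origin: centre of the underside, on the bench.
- stage: microscope stage, fixed: light-grey plate 140 mm (its x, the long way) by 90 mm (its y) on a white foot 150 x 100 mm, flat top 18 mm above the bench, with a round white disc 64 mm in diameter let in flush at its middle; two small black drive knobs stick out to 84 mm from the middle on its -y side near its -x end (never higher than 19 mm): the place of the specimen carrier. The microscope itself is swung aside. Origin: centre of the underside, on the bench.
- solvent_jar: amber glass jar with a black cap, 54 mm diameter, 68 mm high, standing loose among the places; to be left alone. Origin: centre of the underside.
- vial_rack: blue rack with eight small capped vials, 85 mm (its x) by 48 mm (its y), 41 mm high with the vials, standing loose among the places; to be left alone. Origin: centre of the underside.
There are look-alikes about, which are no part of the job. Of the things like the carrier, leave any that is red; of the rest the smaller one is meant.

How it is judged:
On the way, in this order (a step that is already met when the one before it is completed fails the run):
1. The steel weight stands in the recess of the small wooden block, let go (horizontal distance between steel_weight and small_block below 0.012 m and z of steel_weight in the frame of small_block between 0.003 and 0.009 m and angle between steel_weight's own z axis and vertical below 0.1 rad and linear speed of steel_weight below 0.03 m/s and angular speed of steel_weight below 0.3 rad/s and contact force between the fingers and steel_weight below 0.1 N), for 0.2 s.
2. The brass weight stands in the recess of the large wooden block, let go (horizontal distance between brass_weight and large_block below 0.012 m and z of brass_weight in the frame of large_block between 0.003 and 0.009 m and angle between brass_weight's own z axis and vertical below 0.1 rad and linear speed of brass_weight below 0.03 m/s and angular speed of brass_weight below 0.3 rad/s and contact force between the fingers and brass_weight below 0.1 N), for 0.2 s.
3. The white pad lies flat in the middle of the rinse tray, let go (horizontal distance between pad and rinse_tray below 0.015 m and z of pad in the frame of rinse_tray between 0 and 0.005 m and angle between pad's own z axis and vertical below 0.1 rad and linear speed of pad below 0.03 m/s and angular speed of pad below 0.3 rad/s and contact force between the fingers and pad below 0.1 N), for 0.2 s.
4. The specimen carrier lies in the middle of the stage, along its length, let go (horizontal distance between carrier and stage below 0.012 m and z of carrier in the frame of stage between 0.015 and 0.021 m and angle between carrier's own z axis and vertical below 0.1 rad and angle between the x axis of carrier and the x axis of stage, either way round below 0.15 rad and linear speed of carrier below 0.03 m/s and angular speed of carrier below 0.3 rad/s and contact force between the fingers and carrier below 0.1 N), for 0.2 s.
At the end, for the whole second after the job is handed in: Steel weight upright in the small block's recess, brass weight in the large one's (each within 12 mm of its centre), pad flat in the tray within 15 mm of its middle, carrier flat on the stage within 12 mm of its middle and 8.6 degrees of its long direction; all released and at rest (all of step 1 and all of step 2 and all of step 3 and all of step 4); the robot touches nothing.
It fails at once if a piece of the stack is dropped (falls freely at more than 0.5 m/s) ((linear speed of steel_weight above 0.5 m/s and contact force between anything else and steel_weight below 0.02 N) or (linear speed of brass_weight above 0.5 m/s and contact force between anything else and brass_weight below 0.02 N) or (linear speed of pad above 0.5 m/s and contact force between anything else and pad below 0.02 N) or (linear speed of carrier above 0.5 m/s and contact force between anything else and carrier below 0.02 N)).
It fails at once if the specimen carrier is tipped more than 25 degrees (angle between carrier's own z axis and vertical above 0.436 rad).
It fails at once if the amber jar is pushed more than 15 mm or knocked over (distance of solvent_jar from where it was at the start of the episode above 0.015 m or angle between solvent_jar's own z axis and vertical above 0.3 rad).
It fails at once if the vial rack is pushed more than 15 mm or tipped (distance of vial_rack from where it was at the start of the episode above 0.015 m or angle between vial_rack's own z axis and vertical above 0.3 rad).
It also fails if it takes over 120 s, if anything falls off the work surface, if the arm or the gripper's body presses on something with over 40 N, if the wrist force passes 120 N, or if a joint passes its speed limit or range.

## Working session

There is one attempt and no reset: what is moved stays moved. The work goes in short steps, Python scripts to look and compute and a tool call to move; the robot and the scene stay as the last step left them, time stands still between calls to the robot, and variables do not carry over. Pictures are saved under pics/ and viewed, and the job is handed in when it is done.

Besides the shell and the picture viewer there is one more tool, called after "Emit:" as name(argument=value, ...), one argument or row to a line, values as JSON. arm_command: Moves the arm, as the interface text tells. Its arguments: {"type":"object","properties":{"moves":{"type":"string"},"gripper":{"type":"number"}},"required":["moves"]}

```bash
mkdir -p pics; ls
python3 - <<'E'
from cell import ctrl
import cv2
for n in ("side","top"):
    im=ctrl.camera(n); cv2.imwrite(f"pics/{n}0.png",im[:,:,::-1]); print(n,ctrl.calibration(n))
print(ctrl.get_state(),ctrl.hold_point_z)
E
```

```text
pics
side {'fovy': 50.29664479559524, 'cx': 256.6341782807513, 'cy': 194.00925487180402, 'eye': array([ 0.13090987, -0.84194477,  0.78008818]), 'attitude': array([ 0.85371748, -0.17273672, -0.40036317])}
top {'fovy': 45.39749910824606, 'cx': 263.10170685604487, 'cy': 199.29388859870355, 'eye': array([ 0.37504448, -0.08856963,  1.23545079]), 'attitude': array([ 0.03266214, -0.04913728, -1.58742778])}
{'time_s': 0.1, 'q': array([ 1.10058186e+00,  1.31097429e-01,  1.48916990e+00, -9.09281022e-06,
        1.52301722e+00, -8.54071073e-02]), 'dq': array([ 1.96140194e-05, -3.22940690e-04, -1.64596889e-03,  1.28507706e-03,
        1.35949621e-04,  1.79999791e-03]), 'joint_torque': array([-2.82345663e-04, -5.61341357e+01, -4.93097091e+01,  7.69343670e-02,
        2.91045610e-02, -6.76420200e-05]), 'position': array([0.22495263, 0.55561149, 0.18508563]), 'orientation': array([-6.00643543e-01, -3.08317448e+00,  2.55926505e-03]), 'force': array([0.12218951, 0.3257942 , 0.42192442]), 'torque': array([-0.01667491, -0.08512984,  0.01453241]), 'opening': 0.9960770453621576} 0.0188
```

View pics/side0.png

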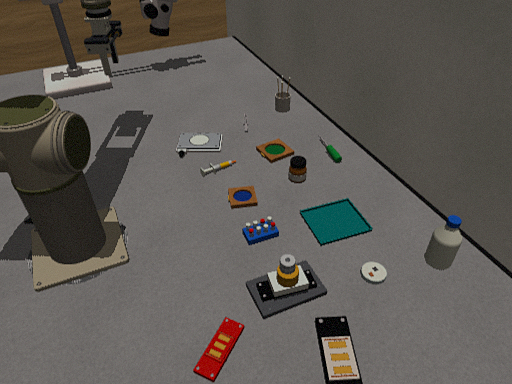

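View pics/top0.png

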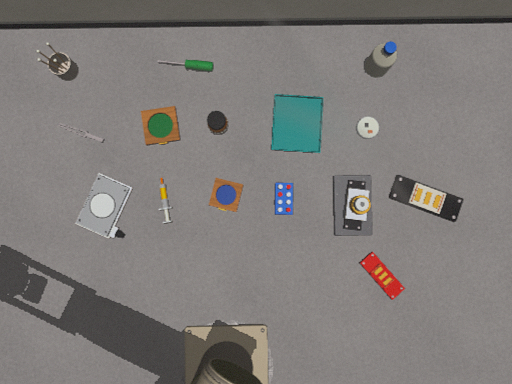

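The side view shows the stack at about (288,275), tray (336,222), small block (243,196), large block (275,150), stage (200,142), jar (298,170), rack (261,230). The top view shows the stack at (358,205), tray (297,124), small block (226,195), large block (160,126), stage (103,205). The red bar and a longer black bar are the look-alikes.

```bash
cat > h.py <<'E'
import numpy as np, cv2
from scipy.spatial.transform import Rotation as R
from cell import ctrl
class Cam:
    def __init__(s,n):
        c=ctrl.calibration(n); s.f=192/np.tan(np.radians(c['fovy'])/2); s.cx,s.cy=c['cx'],c['cy']
        s.e=np.array(c['eye']); s.R=R.from_rotvec(c['attitude']).as_matrix()
        s.keys=list(c)
    def proj(s,p):
        q=(np.atleast_2d(p)-s.e)@s.R
        return np.c_[s.cx+s.f*q[:,0]/-q[:,2], s.cy-s.f*q[:,1]/-q[:,2]]
    def at(s,uv,z):
        uv=np.atleast_2d(uv).astype(float)
        d=np.c_[(uv[:,0]-s.cx)/s.f,-(uv[:,1]-s.cy)/s.f,-np.ones(len(uv))]@s.R.T
        t=(z-s.e[2])/d[:,2]; return s.e+d*t[:,None]
def tri(cams,uvs):
    A=np.zeros((3,3));b=np.zeros(3);ds=[]
    for c,uv in zip(cams,uvs):
        d=c.at([uv],0)[0]-c.e; d/=np.linalg.norm(d); P=np.eye(3)-np.outer(d,d); A+=P;b+=P@c.e
    x=np.linalg.solve(A,b); return x
E
python3 - <<'E'
from h import *
T,S=Cam('top'),Cam('side')
print(T.f,S.f)
for c in(T,S): print(c.proj([[0,0,0],[.225,.556,.186]]))
t={'stack':(360,204),'tray':(297,124),'small':(226,195),'large':(160,126),'stage':(103,205),'rack':(285,198)}
s={'stack':(288,261),'tray':(336,222),'small':(243,197),'large':(275,150),'stage':(200,141),'rack':(261,229)}
for k in t: print(k,tri((T,S),(t[k],s[k])).round(3), T.at([t[k]],0.01).round(3),S.at([s[k]],0.01).round(3))
# crops
for n,b in(('top',[(70,90,320,240),(260,90,470,300)]),('side',[(160,110,330,240),(220,180,400,330)])):
    im=cv2.imread(f'pics/{n}0.png')
    for i,(x0,y0,x1,y1) in enumerate(b):
        f=3 if (x1-x0)*3<=800 and (y1-y0)*3<=600 else 2.8
        cv2.imwrite(f'pics/{n}0c{i}.png',cv2.resize(im[y0:y1,x0:x1],None,fx=f,fy=f,interpolation=cv2.INTER_CUBIC))
E
```

```text
459.0189129385947 408.9778425943163
[[227.37322524 365.8427251 ]
 [-26.72828268 294.90684972]]
[[ 79.3967212  246.02044595]
 [114.92793243  77.2522144 ]]
stack [ 0.42  -0.342  0.1  ] [[ 0.422 -0.361  0.01 ]] [[ 0.46  -0.276  0.01 ]]
tray [ 0.645 -0.199 -0.003] [[ 0.641 -0.197  0.01 ]] [[ 0.639 -0.21   0.01 ]]
small [ 0.454 -0.003  0.004] [[ 0.452 -0.003  0.01 ]] [[ 0.453 -0.01   0.01 ]]
large [0.643 0.173 0.004] [[0.641 0.172 0.01 ]] [[0.641 0.165 0.01 ]]
stage [0.432 0.325 0.009] [[0.431 0.325 0.01 ]] [[0.432 0.323 0.01 ]]
rack [ 0.441 -0.16   0.022] [[ 0.441 -0.161  0.01 ]] [[ 0.446 -0.149  0.01 ]]
```

Run:
```python
import cv2
im=cv2.imread('pics/side0.png'); cv2.imwrite('pics/s_tl.png',cv2.resize(im[0:160,0:230],None,fx=3,fy=3,interpolation=cv2.INTER_CUBIC))
```

```text
(no output)
```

View pics/s_tl.png

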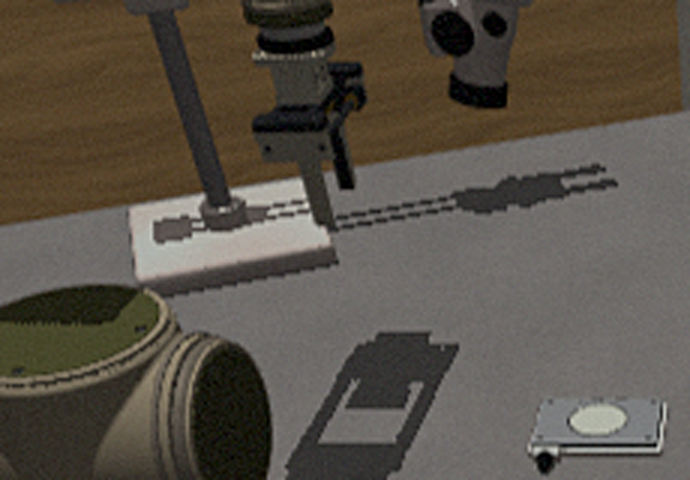

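View pics/top0c0.png

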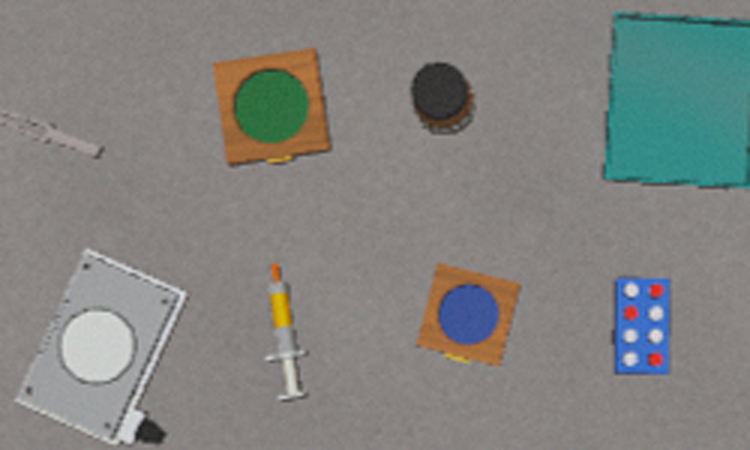

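View pics/top0c1.png

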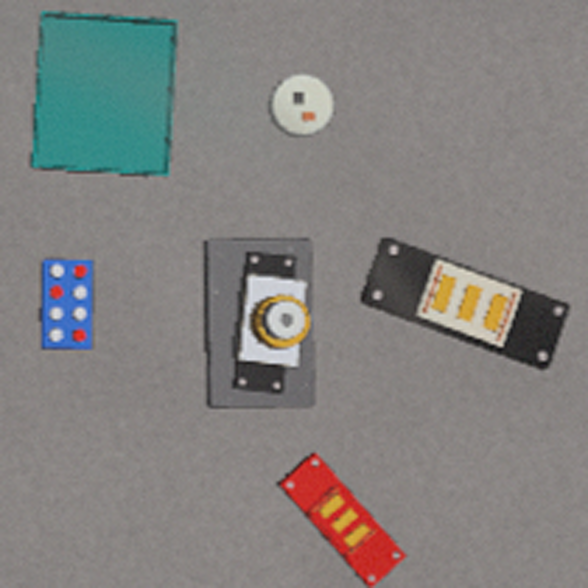

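View pics/side0c0.png

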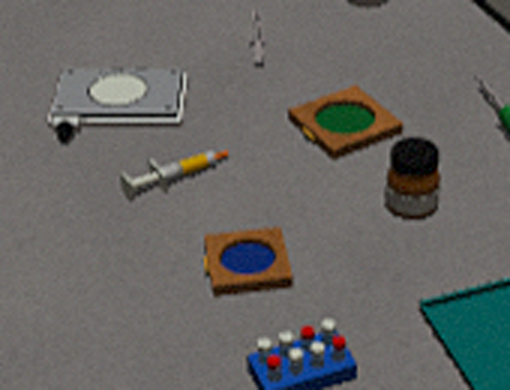

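View pics/side0c1.png

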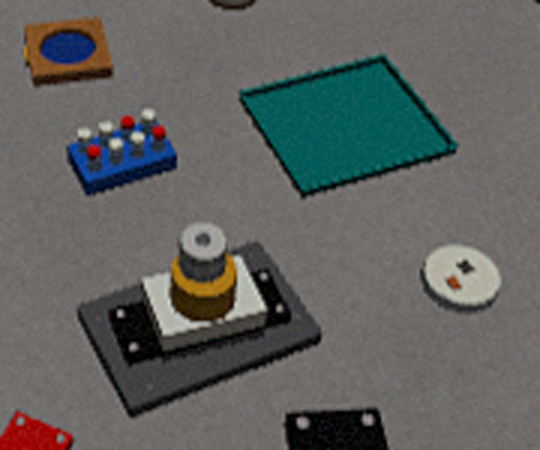

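Run:
```python
from h import *
T,S=Cam('top'),Cam('side')
s=ctrl.get_state(); M=R.from_rotvec(s['orientation']).as_matrix(); p=s['position']; print(M.round(3))
for d in(-.064,-.0465,0,.0465,.064): print(d,S.proj(p+d*M[:,1]).round(1))
# base corners & wall? print ellipse fits of felt discs & white stage disc
t=cv2.imread('pics/top0.png'); sd=cv2.imread('pics/side0.png')
def ell(im,lo,hi,box,name):
    x0,y0,x1,y1=box; c=cv2.inRange(cv2.cvtColor(im[y0:y1,x0:x1],cv2.COLOR_BGR2HSV),lo,hi)
    cs,_=cv2.findContours(c,0,1); k=max(cs,key=cv2.contourArea); e=cv2.fitEllipse(k); 
    r=cv2.minAreaRect(k); 
    print(name,np.round((e[0][0]+x0,e[0][1]+y0),2),np.round(e[1],1),'box',(cv2.boxPoints(r)+[x0,y0]).round(1).tolist() , cv2.contourArea(k))
for im,bs,cam in((t,dict(small=(205,175,250,215),large=(138,105,185,150),tray=(265,90,330,160),stage=(70,170,140,245)),T),(sd,dict(small=(222,180,265,210),large=(250,135,300,165),tray=(295,195,375,245),stage=(170,125,230,160)),S)):
    ell(im,(105,120,40),(130,255,255),bs['small'],'small')
    ell(im,(45,80,30),(80,255,255),bs['large'],'large')
    ell(im,(80,120,30),(100,255,255),bs['tray'],'tray')
    ell(im,(15,0,195),(60,60,255),bs['stage'],'stagedisc')
    x0,y0,x1,y1=bs['stage']; print(cv2.cvtColor(im[y0:y1,x0:x1],cv2.COLOR_BGR2HSV)[(y1-y0)//2,::4].tolist())
```

```text
[[-0.927  0.375 -0.001]
 [ 0.375  0.927 -0.002]
 [ 0.    -0.002 -1.   ]]
-0.064 [[110.6  86. ]]
-0.0465 [[111.8  83.6]]
0 [[115.   77.6]]
0.0465 [[118.   71.8]]
0.064 [[119.1  69.7]]
small [225.55 194.3 ] [17.8 18.4] box [[217.0, 185.0], [234.0, 185.0], [234.0, 203.0], [217.0, 203.0]] 255.0
large [159.85 125.02] [23.1 23.8] box [[143.0, 125.0], [160.0, 108.0], [176.5, 124.5], [159.5, 141.5]] 428.5
tray [296.18 122.9 ] [52.7 67.8] box [[270.6, 149.2], [274.1, 93.8], [322.5, 96.8], [319.0, 152.2]] 2405.0
stagedisc [100.55 205.22] [18.4 19.7] box [[86.0, 205.0], [101.0, 190.0], [116.0, 205.0], [101.0, 220.0]] 169.5
[[4, 13, 136], [0, 11, 140], [170, 11, 139], [0, 8, 128], [120, 2, 159], [60, 5, 152], [50, 4, 204], [68, 5, 207], [72, 6, 207], [53, 5, 206], [70, 4, 206], [105, 3, 147], [120, 3, 166], [114, 6, 198], [15, 8, 131], [4, 13, 134], [20, 12, 132], [174, 9, 135]]
small [242.17 195.55] [ 9.3 16.7] box [[234.0, 191.0], [251.0, 191.0], [251.0, 200.0], [234.0, 200.0]] 121.0
large [274.6  149.06] [ 8.4 18.7] box [[265.0, 145.0], [284.0, 145.0], [284.0, 153.0], [265.0, 153.0]] 121.5
tray [335.26 220.71] [39.2 67.5] box [[299.5, 210.1], [362.2, 192.7], [372.6, 230.1], [309.9, 247.5]] 1837.0Traceback (most recent call last):
  File "<stdin>", line 16, in <module>
  File "<stdin>", line 9, in ell
cv2.error: OpenCV(4.12.0) /io/opencv/modules/imgproc/src/shapedescr.cpp:361: error: (-201:Incorrect size of input array) There should be at least 5 points to fit the ellipse in function 'fitEllipseNoDirect'
```

```bash
cat > fit.py <<'E'
from h import *
from scipy.optimize import least_squares
def c(pts,ox,oy,f): return np.array(pts)/f+[ox,oy]-.5+.5/f
top0=lambda p:c(p,70,90,3); top1=lambda p:c(p,260,90,2.8); s0=lambda p:c(p,160,110,3); s1=lambda p:c(p,220,180,3)
O={ # name:(lx,ly,z, top corners, side corners) any cyclic order from top-left clockwise(in top view): order matched between views
'large':(.092,.092,.014,top0([(213,63),(315,49),(330,150),(229,165)]),s0([(356,85),(402,121),(336,148),(288,115)])),
'small':(.076,.076,.014,top0([(437,264),(520,284),(499,366),(418,346)]),s0([(283,229),(292,281),(214,289),(204,233)])),
'tray':(.150,.130,.011,top1([(42,12),(176,21),(167,176),(32,167)]),s1([(384,56),(456,149),(303,194),(241,94)])),
'granite':(.16,.10,.015,top1([(205,239),(314,239),(315,407),(208,407)]),s1([(258,243),(322,337),(133,410),(79,308)])),
}
names=list(O); T,S=Cam('top'),Cam('side')
def proj(cam,d,p):
    k,dr,de=d[0],d[1:4],d[4:7]
    q=(np.atleast_2d(p)-(cam.e+de))@(R.from_rotvec(dr).as_matrix()@cam.R)
    x=q[:,0]/-q[:,2];y=-q[:,1]/-q[:,2]; r2=x*x+y*y
    return np.c_[cam.cx+cam.f*x*(1+k*r2),cam.cy+cam.f*y*(1+k*r2)]
def corners(o,lx,ly,z):
    # top view TL,TR,BR,BL: TL=(+x,+y),TR=(+x,-y),BR=(-x,-y),BL=(-x,+y)
    a=np.array([(lx,ly),(lx,-ly),(-lx,-ly),(-lx,ly)])/2
    ca,sa=np.cos(o[2]),np.sin(o[2]); return np.c_[a@np.array([[ca,sa],[-sa,ca]])+o[:2],np.full(4,z)]
def res(v,full=False):
    dT,dS=v[:7],v[7:14]; r=[]
    for i,n in enumerate(names):
        lx,ly,z,t,s=O[n]; P=corners(v[14+3*i:17+3*i],lx,ly,z)
        r+=[(proj(T,dT,P)-t).ravel(),(proj(S,dS,P)-s).ravel()]
    if full: return r
    pr=[np.r_[d[0]/.15,d[1:4]/.002,d[4:7]/.002] for d in(dT,dS)]
    return np.concatenate(r+pr)
if __name__=='__main__':
    v0=np.zeros(14+3*len(names))
    for i,n in enumerate(names): v0[14+3*i:16+3*i]=T.at([O[n][3].mean(0)],.01)[0,:2]
    f=least_squares(res,v0,loss='soft_l1'); v=f.x
    print(v[:14].round(4)); 
    for i,n in enumerate(names): print(n,v[14+3*i:17+3*i].round(4))
    for n,r in zip([a for b in names for a in(b+'T',b+'S')],res(v,True)): print(n,r.round(1))
    np.save('fit.npy',v)
    print(proj(S,v[7:14],[[.208,.513,.186],[.242,.599,.186]]))
E
python3 fit.py
```

```text
[-0.0039 -0.0011  0.0001 -0.0001 -0.0001 -0.001   0.0002 -0.0417  0.0005
 -0.0003  0.0002  0.0001  0.001   0.0009]
large [0.6419 0.1685 0.1469]
small [ 0.4524 -0.0052 -0.2654]
tray [ 0.6422 -0.1996 -0.0817]
granite [ 0.4191 -0.3435 -0.012 ]
largeT [-0.1  0.5 -0.2 -0.3  0.1 -0.5 -0.3  0.1]
largeS [-0.   0.6  0.6  1.3 -0.5  1.3  0.1 -1.2]
smallT [ 0.3 -0.3  0.2 -0.   0.1  0.3 -0.6 -0.1]
smallS [-0.6 -0.1  0.5 -0.6 -0.3 -0.2  0.2  1.4]
trayT [ 0.1  0.3  0.2  0.3  0.2 -0.1  0.2 -0.1]
trayS [ 0.   0.2  0.3 -0.4  0.  -0.9 -0.3 -0.2]
graniteT [ 0.9  0.1 -0.8 -0.1 -0.1 -0.2  0.6  0.1]
graniteS [ 0.7 -0.3  0.7 -0.5 -1.   0.3 -0.7 -0.2]
[[113.28822225  84.79455588]
 [119.20206635  73.16786604]]
```

Run:
```python
import cv2
t=cv2.imread('pics/top0.png');s=cv2.imread('pics/side0.png')
z=lambda im,x,y,w,h,f,n:cv2.imwrite(n,cv2.resize(im[y:y+h,x:x+w],None,fx=f,fy=f,interpolation=cv2.INTER_LINEAR))
z(t,330,172,46,66,9,'pics/zt.png'); z(s,245,245,85,70,8,'pics/zs.png'); z(t,70,170,62,72,8,'pics/zst.png'); z(s,168,122,66,44,10,'pics/zss.png')
```

```text
(no output)
```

View pics/zt.png

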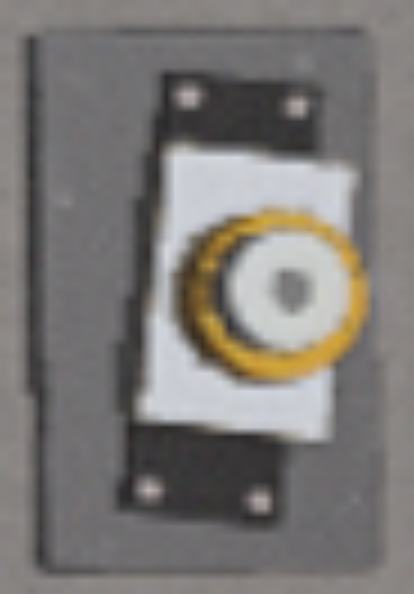

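View pics/zs.png

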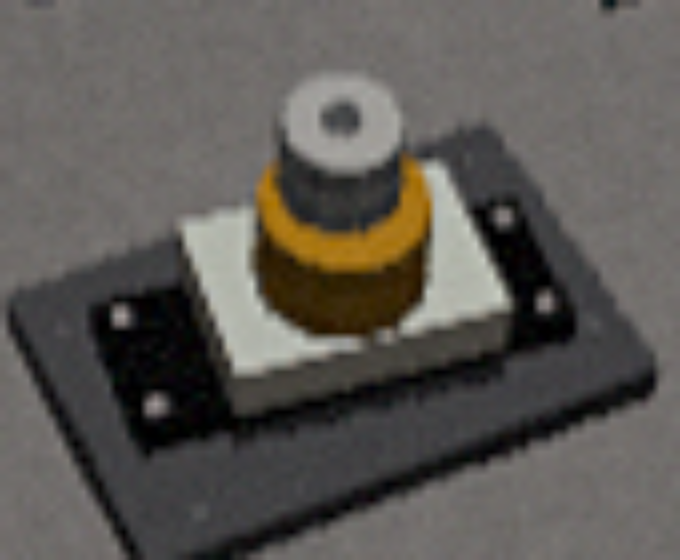

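View pics/zst.png

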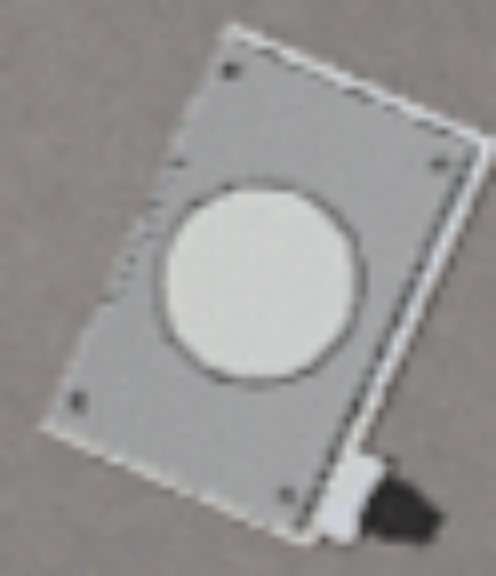

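View pics/zss.png

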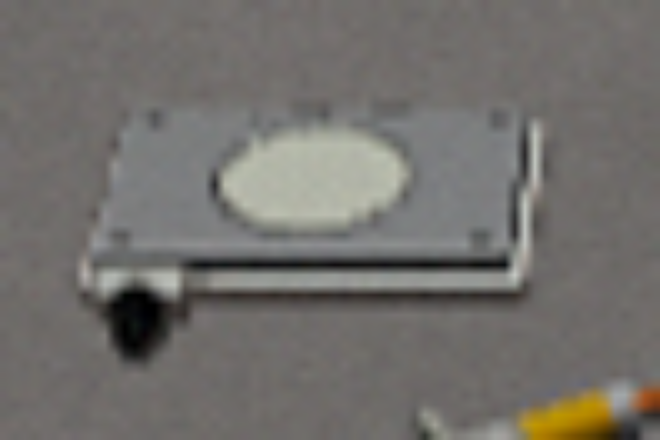

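```bash
cat > m.py <<'E'
from fit import *
v=np.load('fit.npy')
for cam,d in((T,v[:7]),(S,v[7:14])):
    cam.e=cam.e+d[4:7]; cam.R=R.from_rotvec(d[1:4]).as_matrix()@cam.R
E
python3 - <<'E'
from m import *
zt=lambda p:c(p,330,172,9); zs=lambda p:c(p,245,245,8); st=lambda p:c(p,70,170,8); ss=lambda p:c(p,168,122,10)
def rep(n,a,b,z):
    X=np.array([tri((T,S),(p,q)) for p,q in zip(a,b)]); 
    A=T.at(a,z)[:,:2];B=S.at(b,z)[:,:2]
    print(n,'tri',X.mean(0).round(4),'top',A.mean(0).round(4),'side',B.mean(0).round(4), end=' ')
    if len(a)==4:
        for Q in(A,B):
            m=(Q[0]+Q[1]-Q[2]-Q[3])/2; w=(Q[0]+Q[2]-Q[1]-Q[3])/2
            print('yaw',np.degrees(np.arctan2(m[1],m[0])).round(1),'len',np.linalg.norm(m).round(4),np.linalg.norm(w).round(4),end=' ')
    print()
# order: +x+y, +x-y, -x+y, -x-y
rep('carrier',zt([(188,97),(296,105),(149,489),(260,501)]),zs([(502,215),(545,300),(121,314),(155,404)]),.027)
rep('pad',zt([(168,145),(357,168),(140,420),(330,440)]),zs([(437,160),(512,303),(183,220),(235,372)]),.05)
rep('steel',zt([(292,290)]),zs([(341,123)]),.11)
rep('brass',zt([(281,296)]),zs([(344,212)]),.082)
rep('stage',st([(231,69),(440,163),(78,401),(288,494)]),ss([(499,117),(481,238),(155,117),(121,237)]),.018)
rep('disc',st([(261,282)]),ss([(313,177)]),.018)
rep('jar',[(217,121)],[(160+414/3,110+155/3)],.068)
E
```

```text
carrier tri [ 0.419  -0.344   0.0307] top [ 0.4195 -0.3449] side [ 0.42   -0.3414] yaw -7.0 len 0.1164 0.0323 yaw -7.0 len 0.116 0.0318 
pad tri [ 0.4194 -0.3465  0.0536] top [ 0.4198 -0.3475] side [ 0.4205 -0.344 ] yaw -7.4 len 0.0793 0.055 yaw -8.1 len 0.0779 0.0532 
steel tri [ 0.4175 -0.3456  0.112 ] top [ 0.4181 -0.3463] side [ 0.4177 -0.3439] 
brass tri [ 0.4173 -0.3498  0.0799] top [ 0.4176 -0.3495] side [ 0.416  -0.3511] 
stage tri [0.4298 0.3211 0.0217] top [0.4308 0.322 ] side [0.4303 0.327 ] yaw -24.7 len 0.1198 0.0761 yaw -25.3 len 0.1209 0.0755 
disc tri [0.4294 0.3206 0.0217] top [0.4306 0.3215] side [0.4298 0.3266] 
jar tri [0.6395 0.0112 0.066 ] top [0.6387 0.0112] side [0.6386 0.0088]
```

Emit:
arm_command(
  moves="1.6 -3.7 0.3 0 0 1.25;1.6 -3.7 0.3 0 0 1.25;1.6 -3.7 0.3 0 0 1.25;1.6 -3.7 0.3 0 0 1.25;1.6 -3.7 0.3 0 0 1.25;1.6 -3.7 0.3 0 0 1.25;1.6 -3.7 0.3 0 0 1.25;1.6 -3.7 0.3 0 0 1.25;1.6 -3.7 0.3 0 0 1.25;1.6 -3.7 0.3 0 0 1.25;1.6 -3.7 0.3 0 0 1.25;1.6 -3.7 0.3 0 0 1.25",
  gripper=9.3,
)

```text
time_s: 1.1
position: [0.4112, 0.098, 0.2122]
orientation: [-0.153, -3.131, 0.02]
force: [1.1, 0.2, 0.0]
opening: 0.999
```

Emit:
arm_command(
  moves="0 -3.7 0 0 0 0;0 -3.7 0 0 0 0;0 -3.7 0 0 0 0;0 -3.7 0 0 0 0;0 -3.7 0 0 0 0;0 -3.7 0 0 0 0;0 -3.7 0 0 0 0;0 -3.7 0 0 0 0;0 -3.7 0 0 0 0;0 -3.7 0 0 0 0;0 -3.7 0 0 0 0;0 -3.7 0 0 0 0",
)

```text
time_s: 2.1
position: [0.4059, -0.3688, 0.2095]
orientation: [-0.154, -3.13, 0.017]
force: [0.4, 1.1, 0.8]
opening: 0.998
```

Emit:
arm_command(
  moves="0 0 0 0 0 0;0 0 0 0 0 0",
)

```text
time_s: 2.27
position: [0.4033, -0.3752, 0.2067]
orientation: [-0.164, -3.126, 0.015]
force: [-0.0, 0.3, -0.3]
opening: 0.996
```

```bash
cat > st.py <<'E'
from h import *
def show(tgt=None,yaw=None):
    s=ctrl.get_state(); M=R.from_rotvec(s['orientation']).as_matrix()
    a=np.degrees(np.arctan2(M[1,1],M[0,1]))
    e=R.from_matrix(np.c_[np.cross(M[:,1]*[1,1,0],[0,0,-1]),M[:,1]*[1,1,0],[0,0,-1]]) if 0 else None
    z=M[:,2]; tilt=np.degrees(np.cross(z,[0,0,-1]))
    print('t',round(s['time_s'],2),'pos cm',(s['position']*100).round(2),'jaw deg',a.round(2),'tilt fix deg',tilt.round(2),'F',s['force'].round(1),'open mm',round(s['opening']*93,1),'q6',s['q'][5].round(2))
    if tgt is not None: print('shift cm',((np.array(tgt)-s['position'])*100).round(2),'turn',None if yaw is None else ((yaw-a+90)%180-90).round(1))
def pics(tag):
    for n in('side','top'): cv2.imwrite(f'pics/{n}_{tag}.png',ctrl.camera(n)[:,:,::-1])
def zoom(tag,n,x,y,w,h,f): cv2.imwrite(f'pics/{n}_{tag}_z.png',cv2.resize(cv2.imread(f'pics/{n}_{tag}.png')[y:y+h,x:x+w],None,fx=f,fy=f,interpolation=cv2.INTER_LINEAR))
E
python3 -c "
from st import *
show((.418,-.346,.094),83)"
```

```text
t 2.27 pos cm [ 40.33 -37.52  20.67] jaw deg 84.0 tilt fix deg [ 0.51 -0.66  0.  ] F [-0.   0.3 -0.3] open mm 92.6 q6 -2.3
shift cm [  1.47   2.92 -11.27] turn -1.0
```

Emit:
arm_command(
  moves="0.7 1.4 -1.5 0.3 -0.3 -0.5;0.7 1.4 -1.5 0.2 -0.3 -0.5;0 0 0 0 0 0;0 0 0 0 0 0",
)

```text
time_s: 2.6
position: [0.4167, -0.3455, 0.1751]
orientation: [-0.195, -3.133, -0.002]
force: [-0.2, 0.2, 0.7]
opening: 0.997
```

```bash
python3 -c "
from st import *
show((.418,-.346,.094),83); pics('a'); zoom('a','side',230,130,120,140,4.2);zoom('a','top',310,150,110,120,5)
T,S=Cam('top'),Cam('side'); p=ctrl.get_state()['position']
print(S.proj(p),T.proj(p), (S.proj(p)-[230,130])*4.2,(T.proj(p)-[310,150])*5)"
```

```text
t 2.6 pos cm [ 41.67 -34.55  17.51] jaw deg 82.88 tilt fix deg [-0.08 -0.13 -0.  ] F [-0.2  0.2  0.7] open mm 92.7 q6 -2.23
shift cm [ 0.13 -0.05 -8.11] turn 0.1
[[288.29846012 238.53922286]] [[369.30191886 203.21105433]] [[244.85353249 455.86473602]] [[296.50959431 266.05527165]]
```

View pics/side_a_z.png

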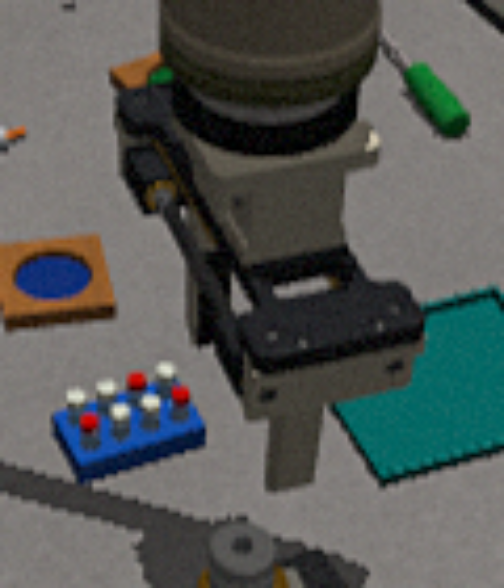

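View pics/top_a_z.png

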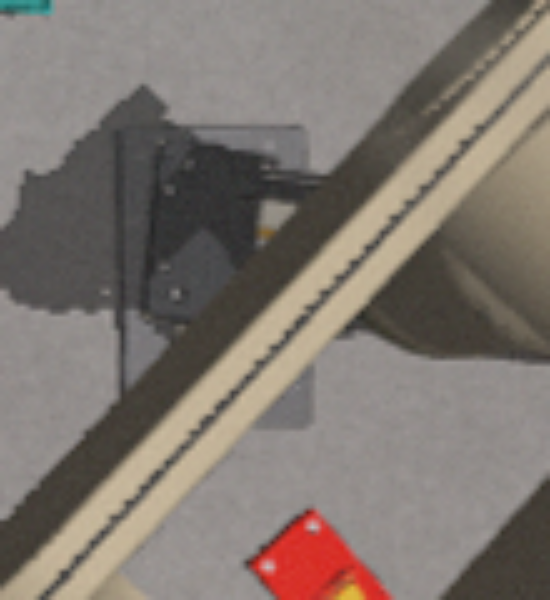

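```bash
python3 -c "
from m import *
p=ctrl.get_state()['position'];M=R.from_rotvec(ctrl.get_state()['orientation']).as_matrix()
for d in(-.064,-.0465,.0465,.064):
  for x in(-.0075,.0075): print(d,x,(S.proj(p+M@[x,d,0])-[230,130])*4.2)"
```

```text
-0.064 -0.0075 [[310.73384903 554.49658496]]
-0.064 0.0075 [[279.85797708 562.21954711]]
-0.0465 -0.0075 [[296.40850062 526.46157324]]
-0.0465 0.0075 [[265.97252362 533.94359491]]
0.0465 -0.0075 [[227.40941511 391.42889441]]
0.0465 0.0075 [[199.11857386 397.80406639]]
0.064 -0.0075 [[215.62394025 368.36446929]]
0.064 0.0075 [[187.70386313 374.55946614]]
```

```bash
python3 -c "
import cv2,numpy as np
im=cv2.imread('pics/side_a.png')[195:275,260:330]; 
g=np.clip(im.astype(float)*2.2-60,0,255).astype('uint8')
cv2.imwrite('pics/fing.png',cv2.resize(g,None,fx=7,fy=7,interpolation=0))"
```

```text
(no output)
```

View pics/fing.png

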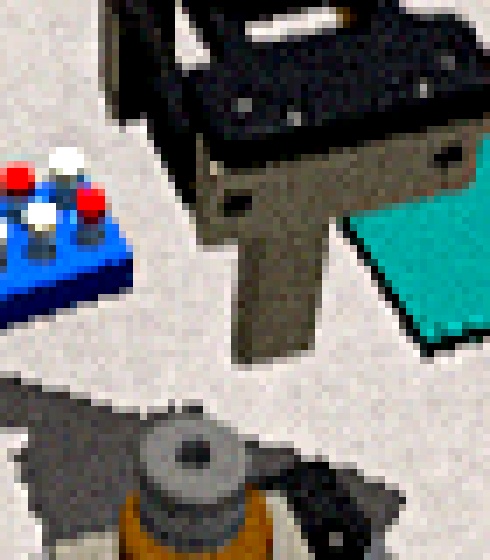

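```bash
python3 -c "
from m import *
p=ctrl.get_state()['position'];M=R.from_rotvec(ctrl.get_state()['orientation']).as_matrix()
for h in(0,.01,.02,.03,.04,.05):
  print(h,[S.proj(p+M@[0,d,-h])[0].round(1).tolist() for d in(-.064,-.0465,.0465,.064)])"
```

```text
0 [[300.3, 262.9], [297.0, 256.2], [280.8, 224.0], [278.0, 218.4]]
0.01 [[300.6, 259.5], [297.2, 252.8], [280.9, 220.5], [278.1, 215.0]]
0.02 [[301.0, 256.0], [297.5, 249.3], [281.1, 217.1], [278.3, 211.6]]
0.03 [[301.3, 252.4], [297.8, 245.7], [281.2, 213.5], [278.4, 208.0]]
0.04 [[301.6, 248.8], [298.1, 242.1], [281.4, 209.9], [278.5, 204.5]]
0.05 [[302.0, 245.1], [298.4, 238.4], [281.5, 206.3], [278.6, 200.8]]
```

Emit:
arm_command(
  moves="0.1 0 -2.5 0 0 0;0 0 -2 0 0 0;0 0 0 0 0 0",
  gripper=7,
)

```text
time_s: 2.95
position: [0.4197, -0.3484, 0.1347]
orientation: [0.192, 3.132, -0.009]
force: [-0.7, 1.0, -0.6]
opening: 0.836
```

```bash
python3 -c "
from st import *
show((.418,-.346,.094),83); pics('b'); zoom('b','side',230,190,120,110,6)
from m import *
p=ctrl.get_state()['position'];M=R.from_rotvec(ctrl.get_state()['orientation']).as_matrix()
for h in(0,.03):print(h,[((S.proj(p+M@[0,d,-h])[0]-[230,190])*6).round(0).tolist() for d in(-.0525,-.035,.035,.0525)])
"
```

```text
t 2.95 pos cm [ 41.97 -34.84  13.47] jaw deg 82.97 tilt fix deg [0.34 0.21 0.  ] F [-0.7  1.  -0.6] open mm 77.7 q6 -2.23
shift cm [-0.17  0.24 -4.07] turn 0.0
0 [[418.0, 489.0], [399.0, 450.0], [327.0, 305.0], [310.0, 271.0]]
0.03 [[423.0, 429.0], [403.0, 390.0], [329.0, 245.0], [312.0, 211.0]]
```

View pics/side_b_z.png

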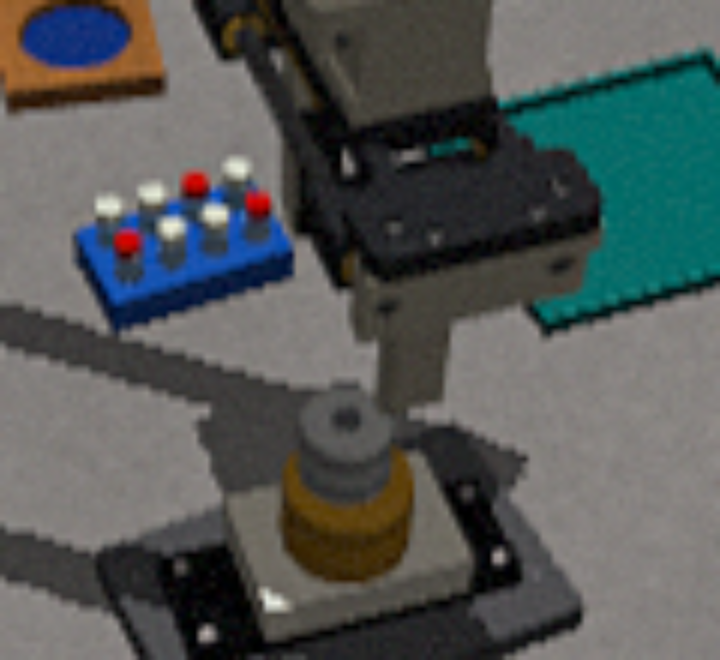

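```bash
python3 -c "
from st import *
zoom('b','top',310,150,110,120,5)
from m import *
p=ctrl.get_state()['position'];M=R.from_rotvec(ctrl.get_state()['orientation']).as_matrix()
for h in(0,.03,.08):print(h,[((T.proj(p+M@[0,d,-h])[0]-[310,150])*5).round(0).tolist() for d in(-.0525,-.035,.035,.0525)])
"
```

```text
0 [[389.0, 272.0], [352.0, 269.0], [207.0, 253.0], [171.0, 249.0]]
0.03 [[406.0, 270.0], [369.0, 266.0], [220.0, 250.0], [183.0, 246.0]]
0.08 [[438.0, 266.0], [399.0, 262.0], [242.0, 245.0], [203.0, 241.0]]
```

View pics/top_b_z.png

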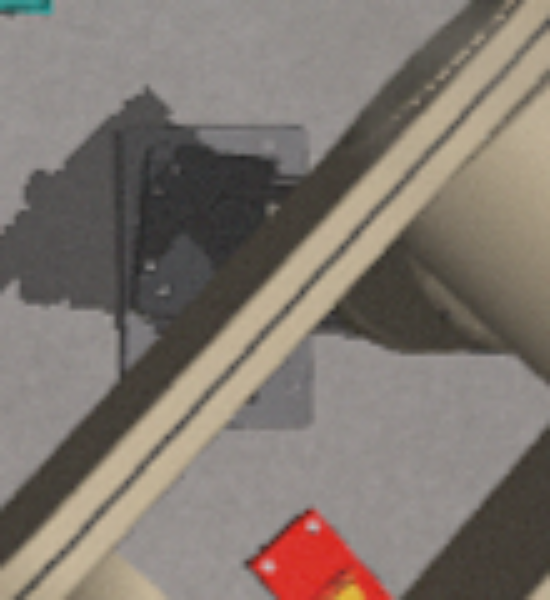

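Emit:
arm_command(
  moves="-0.2 0.3 -1.0 0.3 0.2 0;0 0 -1 0 0 0;0 0 0 0 0 0",
)

```text
time_s: 3.3
position: [0.4204, -0.3486, 0.1215]
orientation: [0.193, 3.128, -0.011]
force: [-0.4, 0.3, 0.6]
opening: 0.749
```

Emit:
arm_command(
  moves="0 0 -1 0 0 0;0 0 -0.8 0 0 0;0 0 0 0 0 0",
)

```text
time_s: 3.55
position: [0.4209, -0.3492, 0.1028]
orientation: [0.193, 3.127, -0.013]
force: [0.1, 0.4, -0.1]
opening: 0.755
```

```bash
python3 -c "
from st import *
show((.418,-.346,.094),83); pics('c'); zoom('c','side',230,190,120,110,6)
"
```

```text
t 3.55 pos cm [ 42.09 -34.92  10.28] jaw deg 82.95 tilt fix deg [0.51 0.47 0.  ] F [ 0.1  0.4 -0.1] open mm 70.2 q6 -2.23
shift cm [-0.29  0.32 -0.88] turn 0.0
```

View pics/side_c_z.png

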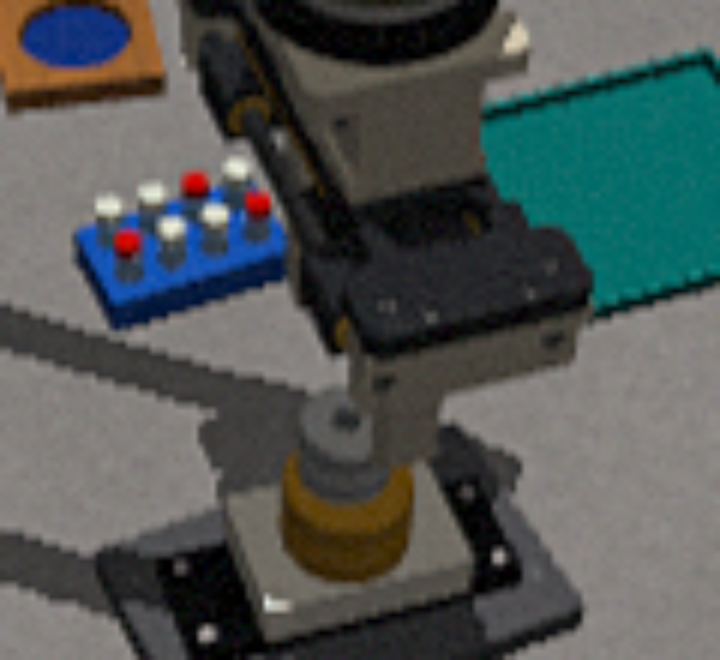

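Emit:
arm_command(
  moves="-0.3 0.3 -0.8 0.5 0.5 0;0 0 0 0 0 0;0 0 0 0 0 0",
)

```text
time_s: 3.9
position: [0.4183, -0.3465, 0.096]
orientation: [0.193, 3.136, -0.001]
force: [0.7, 0.1, 1.6]
opening: 0.756
```

```bash
python3 -c "
from st import *
show((.418,-.346,.094),83)
"
```

```text
t 3.9 pos cm [ 41.83 -34.65   9.6 ] jaw deg 82.96 tilt fix deg [ 0.04 -0.    0.  ] F [0.7 0.1 1.6] open mm 70.3 q6 -2.23
shift cm [-0.03  0.05 -0.2 ] turn 0.0
```

Emit:
arm_command(
  moves="0 0 -0.1 0 0 0;0 0 0 0 0 0;0 0 0 0 0 0;0 0 0 0 0 0;0 0 0 0 0 0;0 0 0 0 0 0",
  gripper=4.5,
)

```text
time_s: 4.4
position: [0.4186, -0.3469, 0.0955]
orientation: [0.193, 3.135, -0.002]
force: [-0.5, -0.1, -0.0]
opening: 0.486
```

```bash
python3 -c "
from st import *
show((.418,-.346,.094),83); pics('d'); zoom('d','side',230,190,120,110,6)
"
```

```text
t 4.4 pos cm [ 41.86 -34.69   9.55] jaw deg 82.96 tilt fix deg [0.08 0.04 0.  ] F [-0.5 -0.1 -0. ] open mm 45.2 q6 -2.23
shift cm [-0.06  0.09 -0.15] turn 0.0
```

View pics/side_d_z.png

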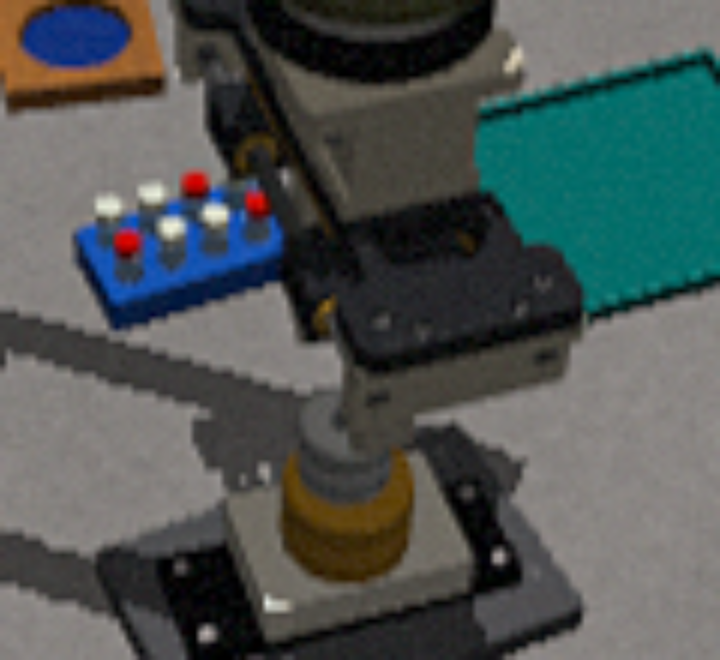

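Emit:
arm_command(
  moves="0 0 0 0 0 0;0 0 0 0 0 0;0 0 0 0 0 0;0 0 0 0 0 0;0 0 0 0 0 0;0 0 0 0 0 0",
  gripper=2.6,
)

```text
time_s: 5.0
position: [0.4186, -0.3469, 0.0956]
orientation: [0.193, 3.135, -0.002]
force: [-0.7, -0.4, 0.9]
opening: 0.283
```

```bash
python3 -c "
from st import *
show((.418,-.346,.094),83); pics('e'); zoom('e','side',230,190,120,110,6)
"
```

```text
t 5.0 pos cm [ 41.86 -34.69   9.56] jaw deg 82.96 tilt fix deg [0.09 0.04 0.  ] F [-0.7 -0.4  0.9] open mm 26.4 q6 -2.23
shift cm [-0.06  0.09 -0.16] turn 0.0
```

View pics/side_e_z.png

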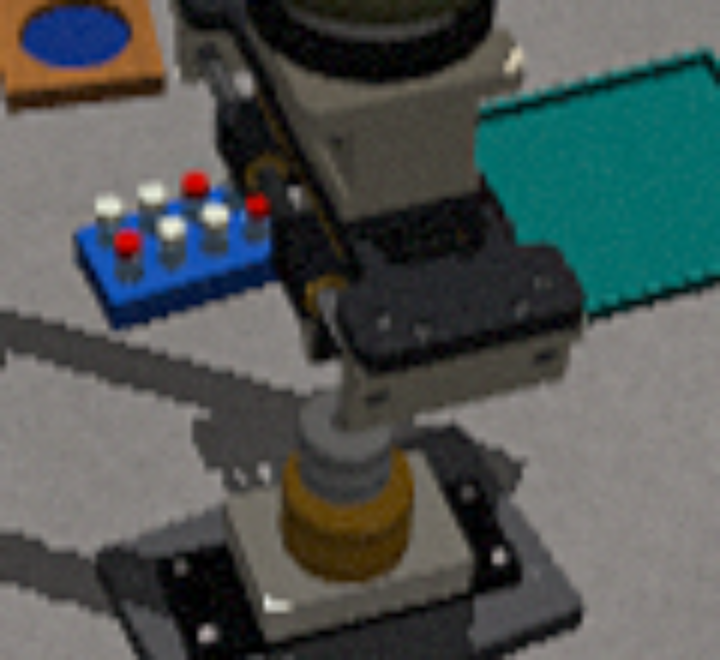

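```bash
python3 -c "
from m import *
p=ctrl.get_state()['position'];M=R.from_rotvec(ctrl.get_state()['orientation']).as_matrix()
for h in(0,.02,.03,.04,.05):
  print(h,[((S.proj(p+M@[0,d,-h])[0]-[230,190])*6).round(0).tolist() for d in(-.0315,-.022,-.0132,0)])"
python3 -c "
import cv2,numpy as np
im=cv2.imread('pics/side_e.png')[230:285,265:335]; 
g=np.clip(im.astype(float)*2.2-60,0,255).astype('uint8')
cv2.imwrite('pics/fing2.png',cv2.resize(g,None,fx=10,fy=10,interpolation=0))"
```

```text
0 [[380.0, 518.0], [370.0, 498.0], [361.0, 479.0], [348.0, 451.0]]
0.02 [[382.0, 482.0], [372.0, 461.0], [363.0, 442.0], [350.0, 414.0]]
0.03 [[384.0, 463.0], [374.0, 442.0], [365.0, 423.0], [351.0, 395.0]]
0.04 [[385.0, 444.0], [375.0, 423.0], [366.0, 404.0], [352.0, 376.0]]
0.05 [[387.0, 424.0], [376.0, 403.0], [367.0, 385.0], [353.0, 357.0]]
```

View pics/fing2.png

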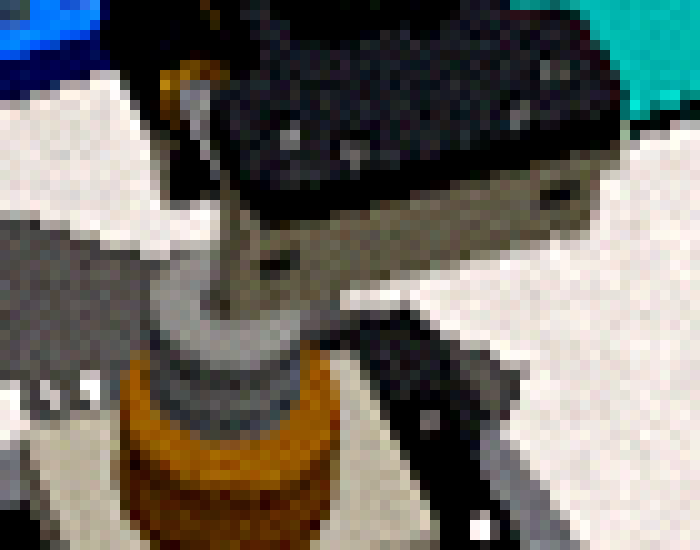

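```bash
python3 -c "
from m import *
p=np.array([.4167,-.3455,.1751]);M=R.from_rotvec([-.195,-3.133,-.002]).as_matrix()
print('obs bar corners (288.6,229.3) (327.9,221.4)')
for h in(.06,.084,.1,.12,.13):
  print(h,[S.proj(p+M@[x,d,-h])[0].round(1).tolist() for d in (-.094,-.064,-.0465) for x in(-.0375,.0375)])"
```

```text
obs bar corners (288.6,229.3) (327.9,221.4)
0.06 [[328.1, 248.6], [288.5, 258.3], [321.2, 236.8], [282.6, 246.0], [317.4, 230.3], [279.4, 239.2]]
0.084 [[329.6, 239.2], [289.1, 249.0], [322.5, 227.5], [283.1, 236.7], [318.6, 221.0], [279.7, 229.9]]
0.1 [[330.6, 232.8], [289.5, 242.5], [323.4, 221.1], [283.4, 230.3], [319.4, 214.6], [280.0, 223.5]]
0.12 [[331.9, 224.5], [290.1, 234.2], [324.5, 212.8], [283.8, 222.0], [320.4, 206.4], [280.3, 215.2]]
0.13 [[332.6, 220.2], [290.3, 229.9], [325.1, 208.6], [284.0, 217.7], [320.9, 202.1], [280.5, 210.9]]
```

```bash
python3 -c "
import cv2,numpy as np
for t,n in(('top','a'),('top','e')):
  im=cv2.imread(f'pics/{t}_{n}.png')[165:225,325:385]; 
  g=np.clip(im.astype(float)*3-50,0,255).astype('uint8')
  cv2.imwrite(f'pics/tp_{n}.png',cv2.resize(g,None,fx=9,fy=9,interpolation=0))"
```

```text
(no output)
```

View pics/tp_e.png

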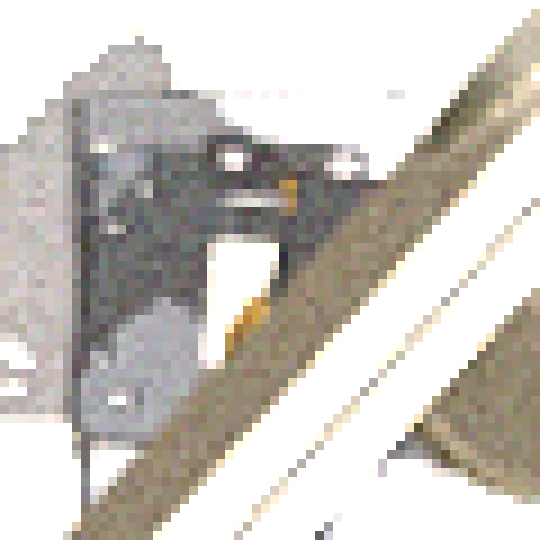

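View pics/tp_a.png

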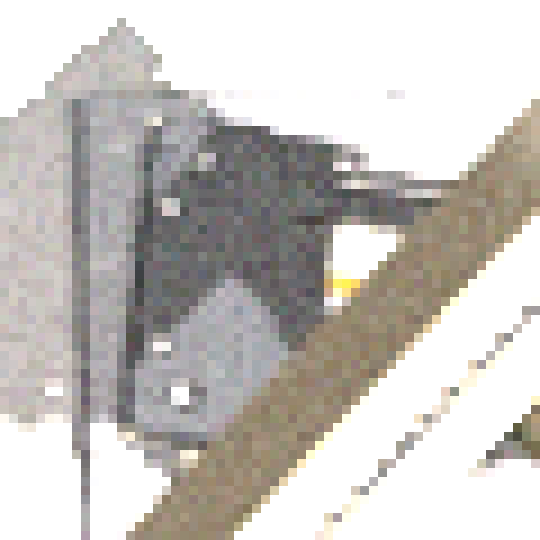

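```bash
python3 -c "
from m import *
from scipy.optimize import least_squares
p=np.array([.4186,-.3469,.0956]);M=R.from_rotvec([.193,3.135,-.002]).as_matrix()
ss=c([(288,133),(355,155),(518,113),(555,70)],265,230,10); tt=c([(150,190),(118,225),(98,360),(118,400)],325,165,9)
def loc(v): return np.c_[v[:8].reshape(4,2),np.full(4,-v[8])]
for fx in (1,0):
  def r(v):
    L=loc(v); o=v[9:12]*[1,1,0]*(0 if fx else 1)
    A=p+o+L@M.T; B=p+o+(L*[-1,-1,1])@M.T
    sym=np.array([v[0]+v[6],v[1]-v[7],v[2]+v[4],v[3]-v[5]])*300
    return np.r_[(S.proj(A)-ss).ravel(),(T.proj(B)-tt).ravel(),sym,v[9:11]*20]
  f=least_squares(r,np.r_[np.tile([0,-.08],4),.1,0,0,0]); print(f.x.round(4),f.cost.round(2),f.fun.round(1))
"
```

```text
[ 0.0252 -0.0799  0.0159 -0.0872 -0.0155 -0.0875 -0.025  -0.0809  0.1595
  0.      0.      0.    ] 3.57 [ 0.6  0.3  0.5 -0.1  1.   0.2  0.8  0.6  0.4 -0.5  0.1 -0.5  0.8 -1.
  1.2 -0.6  0.1  0.3  0.1  0.1  0.   0. ]
[ 0.025  -0.0802  0.0157 -0.0875 -0.0156 -0.0878 -0.0252 -0.0812  0.1598
 -0.0012  0.0011  0.    ] 0.67 [-0.1  0.1 -0.3 -0.3  0.3 -0.1  0.1  0.4 -0.2  0.1 -0.5  0.2  0.2 -0.3
  0.6  0.  -0.1  0.3  0.   0.1 -0.   0. ]
```

Emit:
arm_command(
  moves="0 0 0 0 0 0;0 0 0 0 0 0;0 0 0 0 0 0;0 0 0 0 0 0;0 0 0 0 0 0;0 0.1 -1 0.1 0 0;0 0 -1 0 0 0;0 0 0 0 0 0",
  gripper=7,
)

```text
time_s: 5.77
position: [0.4189, -0.3461, 0.0742]
orientation: [0.193, 3.134, -0.001]
force: [-0.3, -0.6, -0.8]
opening: 0.745
```

Emit:
arm_command(
  moves="-0.1 0.1 -1 0 0 0;0 0 -1 0 0 0;0 0 0 0 0 0",
)

```text
time_s: 6.02
position: [0.4171, -0.3442, 0.0507]
orientation: [0.193, 3.136, 0.002]
force: [0.1, 0.9, -0.6]
opening: 0.751
```

```bash
python3 -c "
from st import *
show((.418,-.346,.049),83); pics('f'); zoom('f','side',230,190,120,110,6)
"
```

```text
t 6.02 pos cm [ 41.71 -34.42   5.07] jaw deg 82.96 tilt fix deg [-0.06  0.01  0.  ] F [ 0.1  0.9 -0.6] open mm 69.8 q6 -2.23
shift cm [ 0.09 -0.18 -0.17] turn 0.0
```

View pics/side_f_z.png

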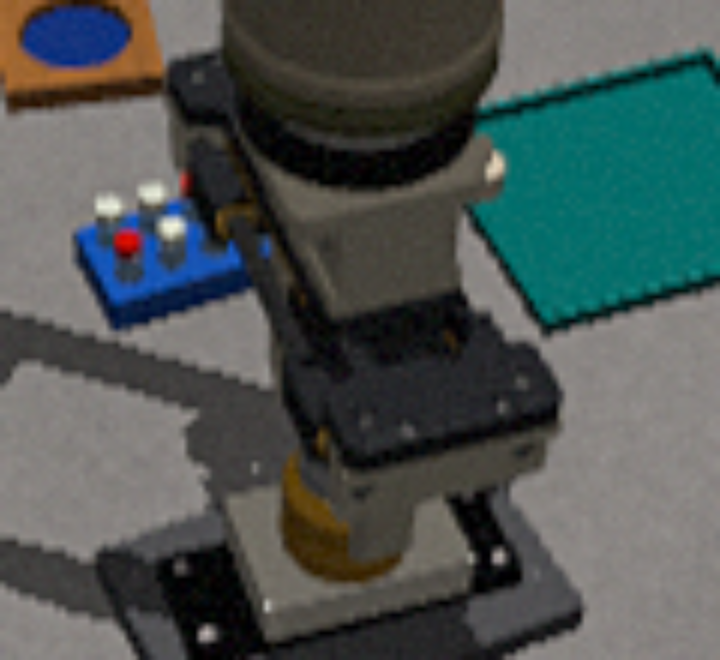

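Emit:
arm_command(
  moves="0.1 -0.2 -0.1 0 0 0;0 0 0 0 0 0;0 0 0 0 0 0;0 0 0 0 0 0;0 0 0 0 0 0;0 0 0 0 0 0;0 0 0 0 0 0;0 0 0 0 0 0",
  gripper=2.4,
)

```text
time_s: 6.78
position: [0.42, -0.3482, 0.0534]
orientation: [0.193, 3.132, -0.003]
force: [0.1, 0.4, -0.8]
opening: 0.361
```

```bash
python3 -c "
from st import *
show((.418,-.346,.049),83); pics('g'); zoom('g','side',230,190,120,110,6)
"
```

```text
t 6.78 pos cm [ 42.   -34.82   5.34] jaw deg 82.96 tilt fix deg [0.13 0.21 0.  ] F [ 0.1  0.4 -0.8] open mm 33.6 q6 -2.24
shift cm [-0.2   0.22 -0.44] turn 0.0
```

View pics/side_g_z.png

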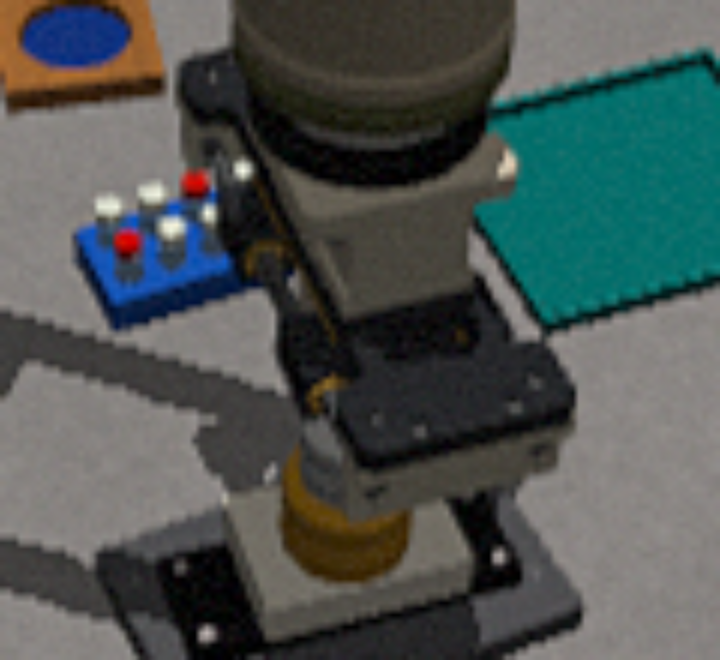

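Emit:
arm_command(
  moves="0 0 0.5 0 0 0;0 0 1 0 0 0;0 0 1.5 0 0 0;0 0 2 0 0 0;0 0 2 0 0 0;0 0 1 0 0 0;0 0 0 0 0 0",
)

```text
time_s: 7.47
position: [0.4181, -0.3463, 0.138]
orientation: [0.193, 3.135, 0.001]
force: [0.5, -0.8, -2.3]
opening: 0.359
```

```bash
python3 -c "
from st import *
show((.45,-.004,.1),83); pics('h'); zoom('h','side',230,170,120,120,5)
"
```

```text
t 7.47 pos cm [ 41.81 -34.63  13.8 ] jaw deg 82.96 tilt fix deg [-0.05  0.03  0.  ] F [ 0.5 -0.8 -2.3] open mm 33.4 q6 -2.23
shift cm [ 3.19 34.23 -3.8 ] turn 0.0
```

View pics/side_h_z.png

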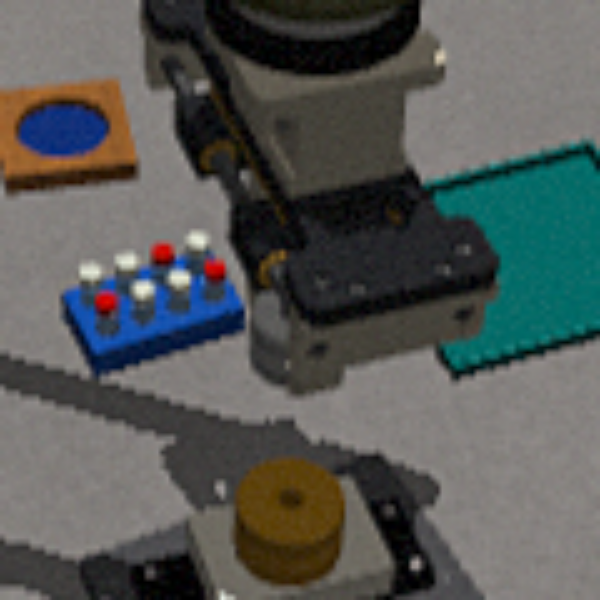

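Emit:
arm_command(
  moves="0.2 2 0 0 0 0;0.4 3.4 0 0 0 0;0.4 3.4 0 0 0 0;0.4 3.4 0 0 0 0;0.4 3.4 0 0 0 0;0.4 3.4 0 0 0 0;0.4 3.4 0 0 0 0;0.4 3.4 0 0 0 0;0.4 3.4 0 0 0 0;0.2 3 0 0 0 0;0 1 0 0 0 0;0 0 0 0 0 0",
)

```text
time_s: 8.57
position: [0.4409, 0.0033, 0.1171]
orientation: [-0.201, -3.111, -0.016]
force: [-0.1, 0.6, -1.9]
opening: 0.364
```

```bash
python3 -c "
from st import *
show((.451,-.004,-.02),83)
"
```

```text
t 8.57 pos cm [44.09  0.33 11.71] jaw deg 82.61 tilt fix deg [-0.66 -1.36 -0.  ] F [-0.1  0.6 -1.9] open mm 33.8 q6 -1.56
shift cm [  1.01  -0.73 -13.71] turn 0.4
```

Emit:
arm_command(
  moves="0.8 -0.6 -1 -0.7 -1.2 0;0.2 -0.1 -1.5 0 0 0;0 0 -1.5 0 0 0;0 0 0 0 0 0;0 0 0 0 0 0",
)

```text
time_s: 8.98
position: [0.4479, -0.0047, 0.0712]
orientation: [-0.197, -3.127, 0.003]
force: [0.7, 0.4, -2.0]
opening: 0.36
```

```bash
python3 -c "
from st import *
show((.452,-.005,-.02),83); pics('i'); zoom('i','side',185,120,120,100,6);zoom('i','top',190,150,80,80,6)
"
```

```text
t 8.98 pos cm [44.79 -0.47  7.12] jaw deg 82.8 tilt fix deg [ 0.09 -0.49  0.  ] F [ 0.7  0.4 -2. ] open mm 33.5 q6 -1.57
shift cm [ 0.41 -0.03 -9.12] turn 0.2
```

View pics/side_i_z.png

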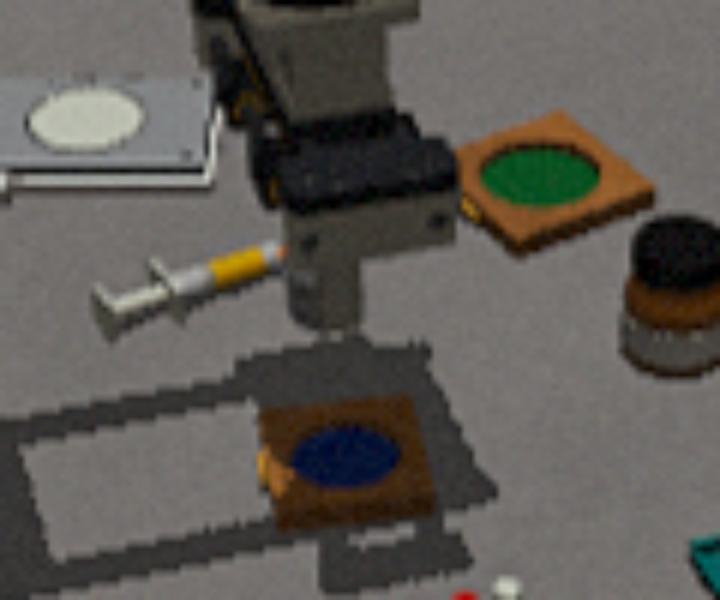

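Emit:
arm_command(
  moves="0.4 0 -2 0 -0.5 0;0 0 -2 0 0 0;0 0 -2 0 0 0;0 0 -1.5 0 0 0;0 0 0 0 0 0;0 0 0 0 0 0",
)

```text
time_s: 9.58
position: [0.4579, -0.0072, 0.0012]
orientation: [0.201, 3.123, -0.004]
force: [0.3, -0.4, -2.0]
opening: 0.361
```

```bash
python3 -c "
from st import *
show((.452,-.005,-.02),83); pics('j'); zoom('j','side',205,140,80,80,8)
"
```

```text
t 9.58 pos cm [45.79 -0.72  0.12] jaw deg 82.64 tilt fix deg [0.19 0.69 0.  ] F [ 0.3 -0.4 -2. ] open mm 33.6 q6 -1.57
shift cm [-0.59  0.22 -2.12] turn 0.4
```

View pics/side_j_z.png

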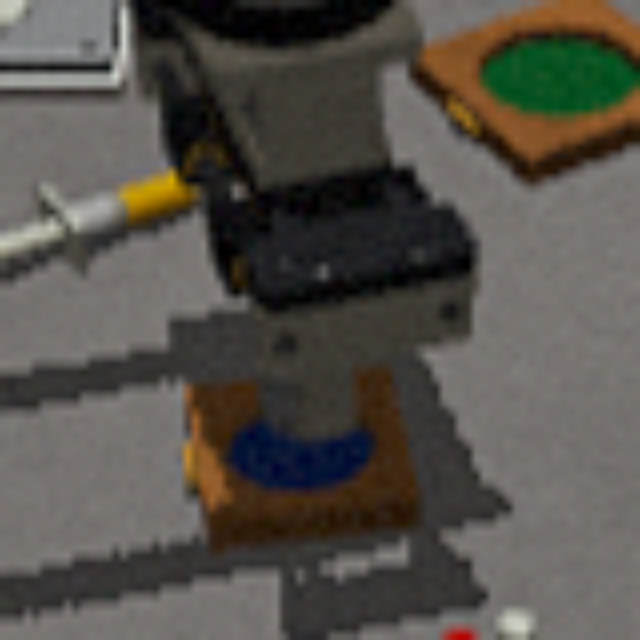

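Emit:
arm_command(
  moves="-0.6 0.2 -0.5 0.2 0.7 0;0 0 0 0 0 0;0 0 0 0 0 0;0 0 0 0 0 0",
)

```text
time_s: 10.02
position: [0.4548, -0.0054, 0.0003]
orientation: [0.201, 3.13, 0.0]
force: [0.3, 0.5, -2.2]
opening: 0.362
```

```bash
python3 -c "
from st import *
show((.452,-.005,-.0226),83)
"
```

```text
t 10.02 pos cm [ 4.548e+01 -5.400e-01  3.000e-02] jaw deg 82.65 tilt fix deg [0.02 0.32 0.  ] F [ 0.3  0.5 -2.2] open mm 33.7 q6 -1.57
shift cm [-0.28  0.04 -2.29] turn 0.4
```

Emit:
arm_command(
  moves="-0.3 0 -0.8 0 0.3 0;0 0 -0.5 0 0 0;0 0 0 0 0 0;0 0 0 0 0 0",
)

```text
time_s: 10.35
position: [0.4524, -0.0054, -0.0131]
orientation: [0.201, 3.133, -0.001]
force: [-0.5, 0.1, -0.9]
opening: 0.359
```

```bash
python3 -c "
from st import *
show((.452,-.005,-.0226),83); pics('k'); zoom('k','side',205,140,80,80,8)
"
```

```text
t 10.35 pos cm [45.24 -0.54 -1.31] jaw deg 82.66 tilt fix deg [0.03 0.1  0.  ] F [-0.5  0.1 -0.9] open mm 33.4 q6 -1.57
shift cm [-0.04  0.04 -0.95] turn 0.3
```

View pics/side_k_z.png

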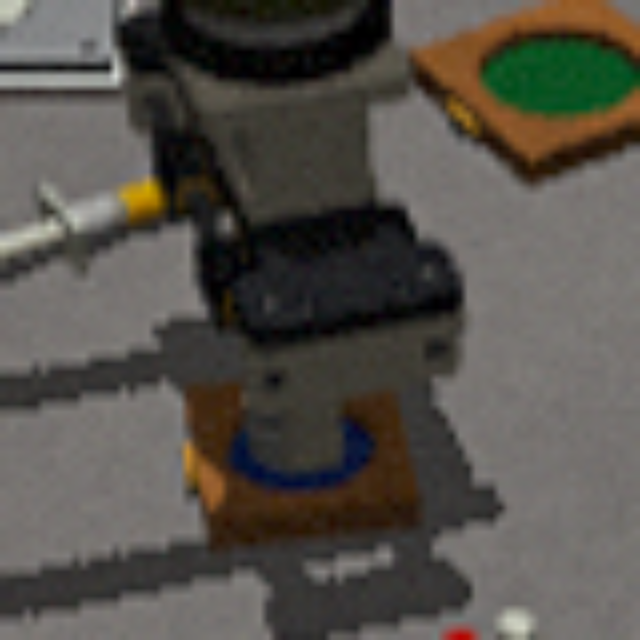

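Emit:
arm_command(
  moves="0 0 -0.4 0 0 0;0 0 -0.3 0 0 0;0 0 0 0 0 0;0 0 0 0 0 0",
)

```text
time_s: 10.78
position: [0.4527, -0.0055, -0.0205]
orientation: [0.201, 3.133, -0.001]
force: [-0.2, 0.3, -1.9]
opening: 0.359
```

Emit:
arm_command(
  moves="0 0 -0.3 0 0 0;0 0 0 0 0 0;0 0 0 0 0 0",
)

```text
time_s: 11.03
position: [0.4537, -0.0053, -0.0225]
orientation: [0.201, 3.131, -0.0]
force: [-0.2, -1.1, -1.0]
opening: 0.361
```

```bash
python3 -c "
from st import *
show((.452,-.005,-.0226),83); pics('l'); zoom('l','side',205,140,80,80,8)
"
```

```text
t 11.03 pos cm [45.37 -0.53 -2.25] jaw deg 82.66 tilt fix deg [0.02 0.21 0.  ] F [-0.2 -1.1 -1. ] open mm 33.6 q6 -1.57
shift cm [-0.17  0.03 -0.01] turn 0.3
```

View pics/side_l_z.png

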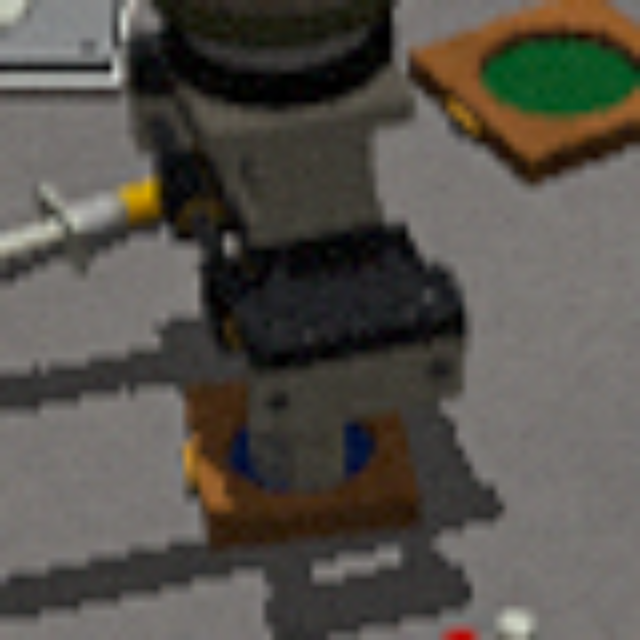

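Emit:
arm_command(
  moves="-0.1 0 -0.2 0 0 0;0 0 0 0 0 0;0 0 0 0 0 0",
)

```text
time_s: 11.38
position: [0.4546, -0.0054, -0.0221]
orientation: [0.201, 3.128, -0.0]
force: [-0.1, -0.4, -1.5]
opening: 0.359
```

Emit:
arm_command(
  moves="0 0 -0.2 0 0 0;0 0 0 0 0 0;0 0 0 0 0 0",
)

```text
time_s: 11.63
position: [0.455, -0.0054, -0.0228]
orientation: [0.2, 3.128, -0.0]
force: [-1.1, 1.6, -0.2]
opening: 0.358
```

Emit:
arm_command(
  moves="-0.3 0 -0.4 0 0.2 0;0 0 0 0 0 0",
)

```text
time_s: 11.8
position: [0.4564, -0.0054, -0.0223]
orientation: [0.2, 3.125, 0.0]
force: [-1.2, 0.5, -1.1]
opening: 0.361
```

Emit:
arm_command(
  moves="-0.1 0 -0.3 0 0.1 0;0 0 -0.1 0 0 0",
)

```text
time_s: 11.97
position: [0.4574, -0.0055, -0.0233]
orientation: [0.2, 3.124, -0.0]
force: [-12.6, 2.2, 16.9]
opening: 0.367
```

```bash
python3 -c "
from st import *
show((.452,-.005,-.0226),83); s=ctrl.get_state(); print(s['dq'].round(3),s['torque'].round(2)); pics('m'); zoom('m','side',205,140,80,80,8)
"
```

```text
t 11.97 pos cm [45.74 -0.55 -2.33] jaw deg 82.67 tilt fix deg [0.05 0.66 0.  ] F [-12.6   2.2  16.9] open mm 34.1 q6 -1.57
shift cm [-0.54  0.05  0.07] turn 0.3
[ 0.002  0.005 -0.007 -0.001 -0.001  0.002] [ 0.07  2.2  -0.1 ]
```

View pics/side_m_z.png

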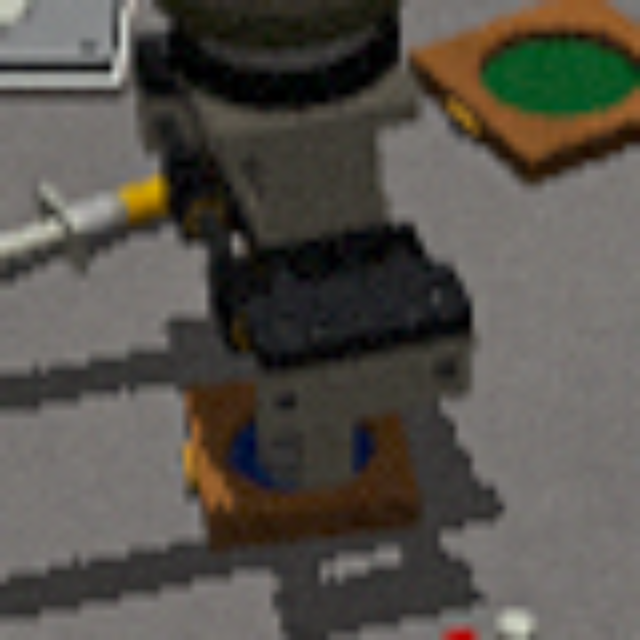

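Emit:
arm_command(
  moves="-0.5 0 0.2 0 0.6 0;0 0 0 0 0 0",
)

```text
time_s: 12.23
position: [0.4521, -0.0056, -0.0215]
orientation: [0.2, 3.134, -0.002]
force: [0.7, 1.2, -1.8]
opening: 0.361
```

```bash
python3 -c "
from st import *
show((.452,-.005,-.0226),83)
"
```

```text
t 12.23 pos cm [45.21 -0.56 -2.15] jaw deg 82.68 tilt fix deg [0.07 0.04 0.  ] F [ 0.7  1.2 -1.8] open mm 33.6 q6 -1.57
shift cm [-0.01  0.06 -0.11] turn 0.3
```

Emit:
arm_command(
  moves="0 0 -0.15 0 0 0",
)

```text
time_s: 12.32
position: [0.4524, -0.0057, -0.023]
orientation: [0.2, 3.134, -0.002]
force: [-1.2, 3.4, 14.6]
opening: 0.358
```

Emit:
arm_command(
  moves="0 0 0 0 0 0;0 0 0 0 0 0;0 0 0 0 0 0;0 0 0 0 0 0;0 0 0 0 0 0",
  gripper=5.5,
)

```text
time_s: 12.73
position: [0.4533, -0.0047, -0.022]
orientation: [0.202, 3.133, 0.001]
force: [-3.0, 1.0, 10.1]
opening: 0.415
```

```bash
python3 -c "
from st import *
show((.452,-.005,-.0226),83)
"
```

```text
t 12.73 pos cm [45.33 -0.47 -2.2 ] jaw deg 82.64 tilt fix deg [-0.03  0.12  0.  ] F [-3.   1.  10.1] open mm 38.6 q6 -1.57
shift cm [-0.13 -0.03 -0.06] turn 0.4
```

Emit:
arm_command(
  moves="0 0 0.3 0 0 0;0 0 0.4 0 0 0;0 0 0.5 0 0 0;0 0 0 0 0 0;0 0 0 0 0 0",
)

```text
time_s: 13.15
position: [0.4539, -0.005, -0.0101]
orientation: [0.202, 3.132, 0.001]
force: [1.2, 0.1, -1.2]
opening: 0.592
```

```bash
python3 -c "
from st import *
show((.452,-.005,-.0226),83); pics('n'); zoom('n','side',205,140,80,80,8)
"
```

```text
t 13.15 pos cm [45.39 -0.5  -1.01] jaw deg 82.62 tilt fix deg [-0.02  0.2   0.  ] F [ 1.2  0.1 -1.2] open mm 55.1 q6 -1.57
shift cm [-0.19 -0.   -1.25] turn 0.4
```

View pics/side_n_z.png

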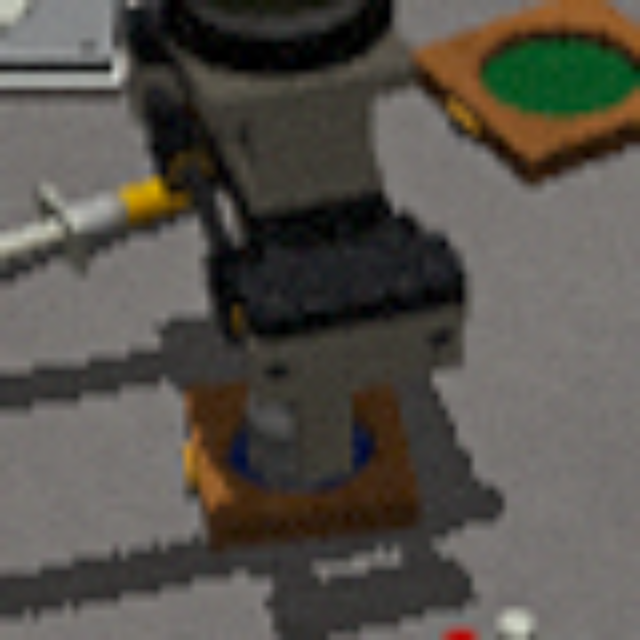

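Emit:
arm_command(
  moves="0 0 1 0 0 0;0 0 2 0 0 0;0 0 3 0 0 0;0 0 3 0 0 0;0 0 2 0 0 0;0 0 0 0 0 0",
)

```text
time_s: 13.75
position: [0.4489, -0.0044, 0.1036]
orientation: [-0.202, -3.13, -0.001]
force: [1.1, 0.2, 0.5]
opening: 0.591
```

```bash
python3 -c "
from st import *
show((.452,-.005,-.0226),83); pics('o'); zoom('o','side',205,140,80,80,8);zoom('o','top',190,150,80,80,6)
"
```

```text
t 13.75 pos cm [44.89 -0.44 10.36] jaw deg 82.61 tilt fix deg [-0.07 -0.28 -0.  ] F [1.1 0.2 0.5] open mm 54.9 q6 -1.57
shift cm [  0.31  -0.06 -12.62] turn 0.4
```

View pics/side_o_z.png

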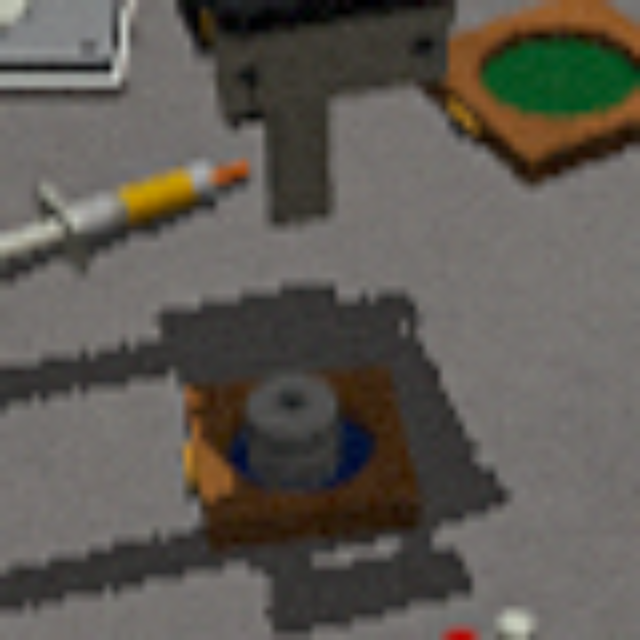

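View pics/top_o.png

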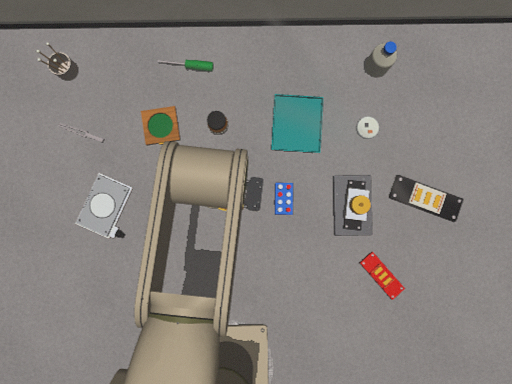

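```bash
python3 -c "
from m import *
print(S.at(c([(291,398)],205,140,8),.034), 'recess')
im=cv2.imread('pics/top_o.png'); cv2.imwrite('pics/zt2.png',cv2.resize(im[172:238,330:386],None,fx=9,fy=9,interpolation=1))
im=cv2.imread('pics/side_o.png'); cv2.imwrite('pics/zs2.png',cv2.resize(im[245:315,245:330],None,fx=8,fy=8,interpolation=1))"
```

```text
[[4.50954364e-01 9.17888792e-05 3.40000000e-02]] recess
```

View pics/zt2.png

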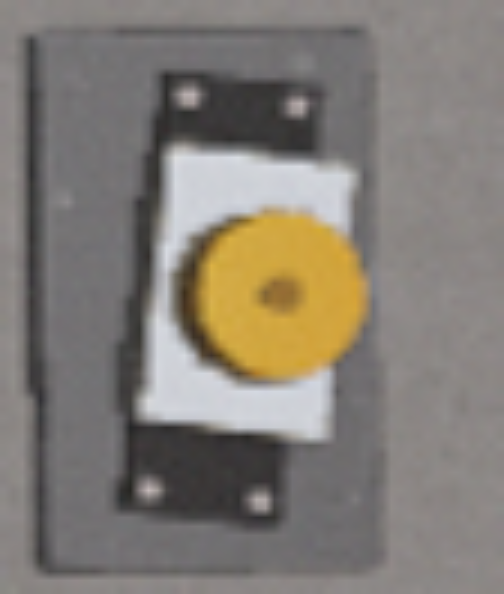

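View pics/zs2.png

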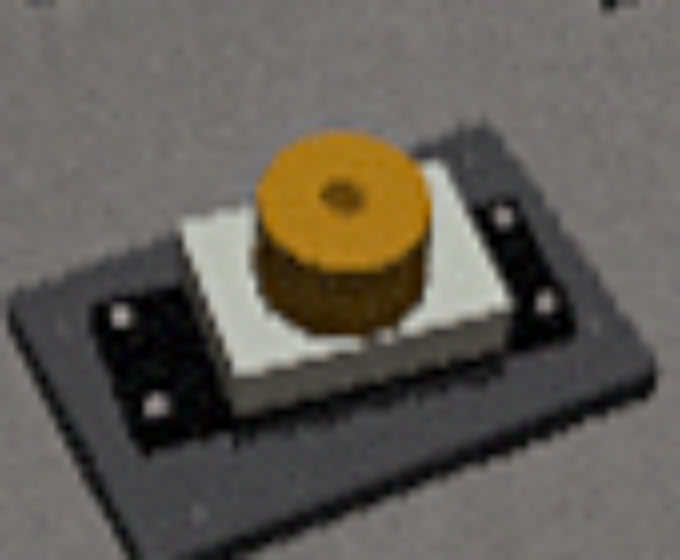

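```bash
python3 -c "
from m import *
zt=c([(283,296)],330,172,9);zs=c([(343,200)],245,245,8)
print(tri((T,S),(zt[0],zs[0])),T.at(zt,.082),S.at(zs,.082))
print('recess S',S.at([(242.17,195.55)],.006))
p=np.array([.4489,-.0044,.1036]);M=R.from_rotvec([-.202,-3.13,-.001]).as_matrix()
print('obs 242.4 167.5')
for h in(.02,.03,.04,.05): print(h,[S.proj(p+M@[0,d,-h])[0].round(1).tolist() for d in(-.0275,-.031,-.035)])"
```

```text
[ 0.41704923 -0.34931427  0.08456222] [[ 0.41758058 -0.3500794   0.082     ]] [[ 0.41764266 -0.34736995  0.082     ]]
recess S [[0.45532214 0.00386037 0.006     ]]
obs 242.4 167.5
0.02 [[242.4, 170.9], [242.8, 171.7], [243.2, 172.5]]
0.03 [[242.3, 167.9], [242.7, 168.6], [243.1, 169.5]]
0.04 [[242.2, 164.8], [242.5, 165.6], [243.0, 166.4]]
0.05 [[242.1, 161.7], [242.4, 162.5], [242.8, 163.3]]
```

Emit:
arm_command(
  moves="0 -2 0.2 0 0 0;-0.2 -3.4 0.2 0 0 0;-0.3 -3.4 0.2 0 0 0;-0.3 -3.4 0.2 0 0 0;-0.3 -3.4 0.2 0 0 0;-0.3 -3.4 0.2 0 0 0;-0.3 -3.4 0.2 0 0 0;-0.3 -3.4 0.2 0 0 0;-0.3 -3.4 0.2 0 0 0;-0.3 -3 0.2 0 0 0;0 -1 0 0 0 0;0 0 0 0 0 0",
  gripper=7,
)

```text
time_s: 14.85
position: [0.4044, -0.3426, 0.0981]
orientation: [-0.192, -3.1, -0.027]
force: [1.0, 0.9, 0.2]
opening: 0.754
```

```bash
python3 -c "
from st import *
show((.4175,-.349,.032),83)
"
```

```text
t 14.85 pos cm [ 40.44 -34.26   9.81] jaw deg 82.89 tilt fix deg [-1.13 -1.98 -0.  ] F [1.  0.9 0.2] open mm 70.1 q6 -2.24
shift cm [ 1.31 -0.64 -6.61] turn 0.1
```

Emit:
arm_command(
  moves="1.2 -0.6 0 -1.1 -1.9 0;0 0 0 0 0 0;0 0 0 0 0 0",
)

```text
time_s: 15.1
position: [0.4142, -0.3448, 0.0931]
orientation: [-0.196, -3.128, -0.011]
force: [0.0, 0.1, 0.2]
opening: 0.749
```

```bash
python3 -c "
from st import *
show((.4175,-.349,.032),83)
"
```

```text
t 15.1 pos cm [ 41.42 -34.48   9.31] jaw deg 82.82 tilt fix deg [-0.42 -0.39 -0.  ] F [0.  0.1 0.2] open mm 69.7 q6 -2.24
shift cm [ 0.33 -0.42 -6.11] turn 0.2
```

Emit:
arm_command(
  moves="0.3 -0.4 -1 -0.4 -0.4 0;0 0 -1.5 0 0 0;0 0 -1.5 0 0 0;0 0 0 0 0 0;0 0 0 0 0 0",
)

```text
time_s: 15.52
position: [0.4167, -0.341, 0.0504]
orientation: [-0.186, -3.13, -0.008]
force: [0.6, 0.1, 0.1]
opening: 0.754
```

```bash
python3 -c "
from st import *
show((.4175,-.349,.032),83)
"
```

```text
t 15.52 pos cm [ 41.67 -34.1    5.04] jaw deg 83.18 tilt fix deg [-0.33 -0.31 -0.  ] F [0.6 0.1 0.1] open mm 70.2 q6 -2.23
shift cm [ 0.08 -0.8  -1.84] turn -0.2
```

Emit:
arm_command(
  moves="0.1 -0.8 -0.6 -0.3 -0.3 0;0 -0.1 -0.6 0 0 0;0 0 0 0 0 0",
)

```text
time_s: 15.77
position: [0.4185, -0.3495, 0.0388]
orientation: [0.183, 3.136, -0.0]
force: [0.3, 0.7, -0.9]
opening: 0.753
```

```bash
python3 -c "
from st import *
show((.4175,-.349,.032),83); pics('p'); zoom('p','side',230,190,120,110,6)
"
```

```text
t 15.77 pos cm [ 41.85 -34.95   3.88] jaw deg 83.32 tilt fix deg [0.01 0.03 0.  ] F [ 0.3  0.7 -0.9] open mm 70.0 q6 -2.24
shift cm [-0.1   0.05 -0.68] turn -0.3
```

View pics/side_p_z.png

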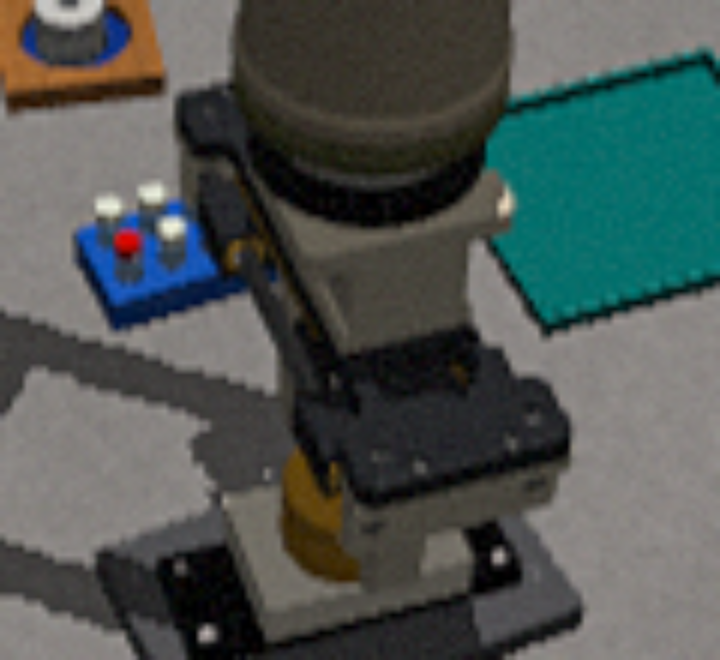

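Emit:
arm_command(
  moves="-0.1 0 -0.6 0 0 0;0 0 0 0 0 0;0 0 0 0 0 0",
)

```text
time_s: 16.12
position: [0.4184, -0.3509, 0.0346]
orientation: [0.184, 3.133, -0.004]
force: [0.3, -0.1, -0.1]
opening: 0.754
```

Emit:
arm_command(
  moves="0 0 0 0 0 0;0 0 0 0 0 0;0 0 0 0 0 0;0 0 0 0 0 0;0 0 0 0 0 0;0 0 0 0 0 0",
  gripper=3.8,
)

```text
time_s: 16.62
position: [0.4186, -0.3506, 0.035]
orientation: [0.184, 3.133, -0.003]
force: [0.5, 0.3, -0.9]
opening: 0.509
```

```bash
python3 -c "
from st import *
show((.4175,-.349,.032),83)
"
```

```text
t 16.62 pos cm [ 41.86 -35.06   3.5 ] jaw deg 83.27 tilt fix deg [0.12 0.18 0.  ] F [ 0.5  0.3 -0.9] open mm 47.3 q6 -2.25
shift cm [-0.11  0.16 -0.3 ] turn -0.3
```

Emit:
arm_command(
  moves="0 0 0.5 0 0 0;0 0 1 0 0 0;0 0 2 0 0 0;0 0 2 0 0 0;0 0 2 0 0 0;0 0 2 0 0 0;0 0 2 0 0 0;0 0 0 0 0 0;0 0 0 0 0 0",
)

```text
time_s: 17.37
position: [0.4135, -0.3463, 0.1533]
orientation: [-0.184, -3.13, -0.008]
force: [0.3, 0.2, -5.6]
opening: 0.51
```

```bash
python3 -c "
from st import *
show((.642,.1685,.13),83); pics('q'); zoom('q','side',230,150,120,120,5)
"
```

```text
t 17.37 pos cm [ 41.35 -34.63  15.33] jaw deg 83.26 tilt fix deg [-0.31 -0.32 -0.  ] F [ 0.3  0.2 -5.6] open mm 47.4 q6 -2.25
shift cm [22.85 51.48 -2.33] turn -0.3
```

View pics/side_q_z.png

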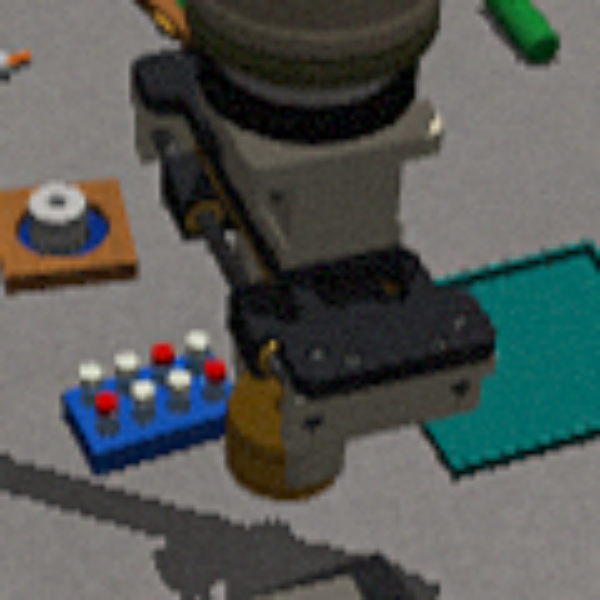

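Emit:
arm_command(
  moves="0.9 2 0.1 0 0 0;1.5 3.4 0.1 0 0 0;1.5 3.4 0.1 0 0 0;1.5 3.4 0.1 0 0 0;1.5 3.4 0.1 0 0 0;1.5 3.4 0.1 0 0 0;1.5 3.4 0.1 0 0 0;1.5 3.4 0.1 0 0 0;1.5 3.4 0.1 0 0 0;1.5 3.4 0.1 0 0 0;1.5 3.4 0.1 0 0 0;1.5 3.4 0.1 0 0 0",
)

```text
time_s: 18.47
position: [0.5762, 0.0629, 0.1412]
orientation: [-0.204, -3.097, -0.016]
force: [1.4, -0.1, -4.5]
opening: 0.509
```

```bash
python3 -c "
from st import *
show((.642,.1685,.13),83)
"
```

```text
t 18.47 pos cm [57.62  6.29 14.12] jaw deg 82.47 tilt fix deg [-0.75 -2.14 -0.  ] F [ 1.4 -0.1 -4.5] open mm 47.4 q6 -1.43
shift cm [ 6.58 10.56 -1.12] turn 0.5
```

Emit:
arm_command(
  moves="2 3 0 -0.4 -0.7 0;2 3 0 -0.4 -0.7 0;1.5 2 0 0 -0.7 0;1 1.5 0 0 0 0;0 0 0 0 0 0;0 0 0 0 0 0;0 0 0 0 0 0",
)

```text
time_s: 19.05
position: [0.6359, 0.1721, 0.1235]
orientation: [-0.19, -3.115, 0.006]
force: [-0.7, 0.6, -4.1]
opening: 0.514
```

```bash
python3 -c "
from st import *
show((.642,.1685,-.009),83)
"
```

```text
t 19.05 pos cm [63.59 17.21 12.35] jaw deg 83.03 tilt fix deg [ 0.14 -1.2   0.  ] F [-0.7  0.6 -4.1] open mm 47.8 q6 -1.26
shift cm [  0.61  -0.36 -13.25] turn -0.0
```

Emit:
arm_command(
  moves="0.6 -0.4 -1 0.1 -1.2 0;0 0 -2 0 0 0;0 0 -2 0 0 0;0 0 -2 0 0 0;0 0 0 0 0 0;0 0 0 0 0 0",
)

```text
time_s: 19.55
position: [0.6381, 0.1606, 0.0481]
orientation: [-0.2, -3.131, 0.006]
force: [0.0, 0.3, -3.6]
opening: 0.508
```

```bash
python3 -c "
from st import *
show((.642,.1685,-.009),83)
"
```

```text
t 19.55 pos cm [63.81 16.06  4.81] jaw deg 82.68 tilt fix deg [ 0.18 -0.28  0.  ] F [ 0.   0.3 -3.6] open mm 47.2 q6 -1.27
shift cm [ 0.39  0.79 -5.71] turn 0.3
```

Emit:
arm_command(
  moves="0.4 0.8 -1 0.2 -0.3 0;0 0 -1.5 0 0 0;0 0 0 0 0 0;0 0 0 0 0 0",
)

```text
time_s: 19.88
position: [0.6438, 0.168, 0.0239]
orientation: [0.204, 3.131, 0.002]
force: [0.9, 0.0, -3.4]
opening: 0.511
```

```bash
python3 -c "
from st import *
show((.642,.1685,-.009),83); pics('r'); zoom('r','side',235,95,80,80,8)
"
```

```text
t 19.88 pos cm [64.38 16.8   2.39] jaw deg 82.55 tilt fix deg [-0.06  0.23  0.  ] F [ 0.9  0.  -3.4] open mm 47.5 q6 -1.26
shift cm [-0.18  0.05 -3.29] turn 0.5
```

View pics/side_r_z.png

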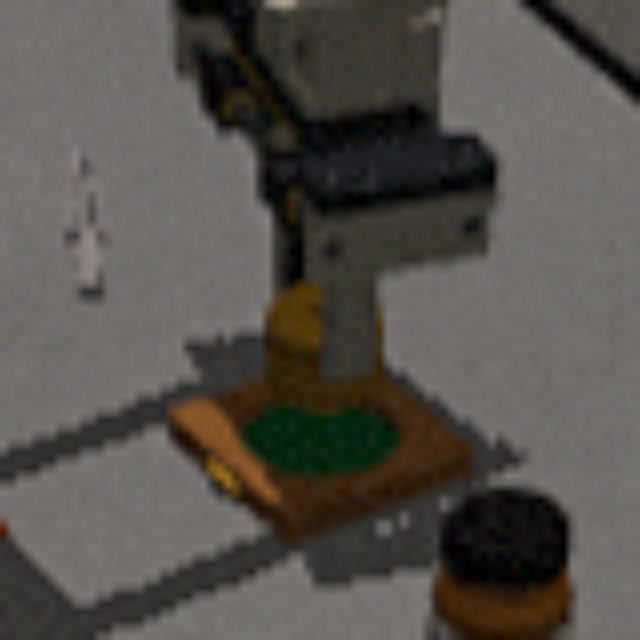

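Emit:
arm_command(
  moves="-0.2 0 -1 0 0.2 0;0 0 -1 0 0 0;0 0 0 0 0 0;0 0 0 0 0 0",
)

```text
time_s: 20.32
position: [0.6427, 0.1682, 0.0038]
orientation: [0.203, 3.133, 0.002]
force: [0.1, 0.6, -3.9]
opening: 0.508
```

```bash
python3 -c "
from st import *
show((.642,.1685,-.009),83)
"
```

```text
t 20.32 pos cm [64.27 16.82  0.38] jaw deg 82.58 tilt fix deg [-0.07  0.15  0.  ] F [ 0.1  0.6 -3.9] open mm 47.2 q6 -1.26
shift cm [-0.07  0.03 -1.28] turn 0.4
```

Emit:
arm_command(
  moves="-0.1 0 -0.5 0 0.1 0;0 0 -0.4 0 0 0;0 0 0 0 0 0",
)

```text
time_s: 20.57
position: [0.6415, 0.1683, -0.0061]
orientation: [0.203, 3.135, 0.002]
force: [-0.4, -1.2, -5.0]
opening: 0.51
```

Emit:
arm_command(
  moves="-0.1 0 -0.3 0 0 0;0 0 0 0 0 0",
)

```text
time_s: 20.73
position: [0.6411, 0.1685, -0.0088]
orientation: [0.203, 3.133, 0.003]
force: [-0.2, -0.5, -5.0]
opening: 0.508
```

```bash
python3 -c "
from st import *
show((.642,.1685,-.009),83); pics('s'); zoom('s','side',235,95,80,80,8)
"
```

```text
t 20.73 pos cm [64.11 16.85 -0.88] jaw deg 82.59 tilt fix deg [-0.1  0.1  0. ] F [-0.2 -0.5 -5. ] open mm 47.2 q6 -1.26
shift cm [ 0.09 -0.   -0.02] turn 0.4
```

View pics/side_s_z.png

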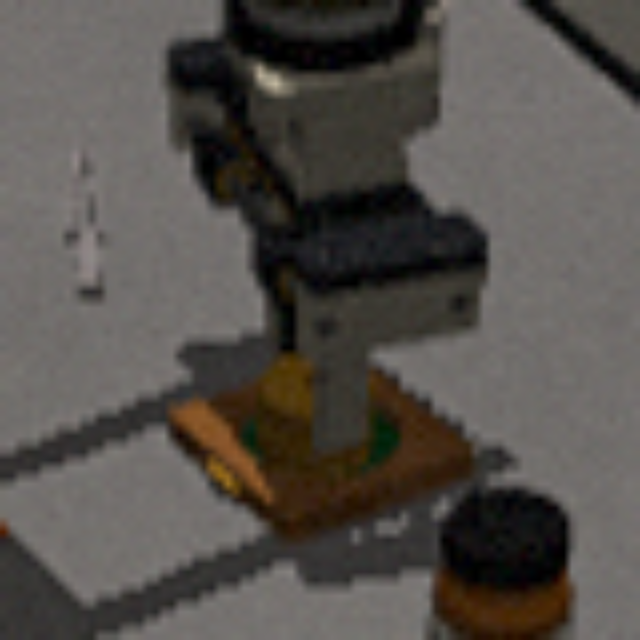

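Emit:
arm_command(
  moves="0.1 0 -0.2 0 0 0",
)

```text
time_s: 20.92
position: [0.6422, 0.1684, -0.0094]
orientation: [0.203, 3.133, 0.002]
force: [-14.5, -1.9, 22.3]
opening: 0.506
```

Emit:
arm_command(
  moves="0 0 -0.2 0 0 0",
)

```text
time_s: 21.0
position: [0.6422, 0.1685, -0.0094]
orientation: [0.203, 3.134, 0.002]
force: [-10.9, -2.9, 17.9]
opening: 0.509
```

Contact, at the height predicted. Back off slightly and release.

Emit:
arm_command(
  moves="0 0 0.05 0 0 0",
)

```text
time_s: 21.08
position: [0.6422, 0.1684, -0.0082]
orientation: [0.203, 3.134, 0.002]
force: [0.0, -0.1, -5.2]
opening: 0.511
```

Emit:
arm_command(
  moves="0 0 0 0 0 0;0 0 0 0 0 0;0 0 0 0 0 0;0 0 0 0 0 0;0 0 0 0 0 0",
  gripper=6.2,
)

```text
time_s: 21.5
position: [0.6457, 0.1688, -0.0048]
orientation: [0.203, 3.127, 0.004]
force: [0.5, -0.2, -0.0]
opening: 0.668
```

```bash
python3 -c "
from st import *
show((.642,.1685,-.009),83)
"
```

```text
t 21.5 pos cm [64.57 16.88 -0.48] jaw deg 82.59 tilt fix deg [-0.13  0.46  0.  ] F [ 0.5 -0.2 -0. ] open mm 62.1 q6 -1.26
shift cm [-0.37 -0.03 -0.42] turn 0.4
```

Emit:
arm_command(
  moves="0 0 1 0 0.3 0;0 0 2 0 0 0;0 0 2.5 0 0 0;0 0 2.5 0 0 0;0 0 2.5 0 0 0;0 0 1.5 0 0 0;0 0 0 0 0 0",
)

```text
time_s: 22.08
position: [0.6431, 0.1682, 0.1221]
orientation: [-0.203, -3.133, -0.002]
force: [-0.4, -0.4, 0.6]
opening: 0.669
```

```bash
python3 -c "
from st import *
show((.4197,-.346,.1),83); pics('t'); zoom('t','side',235,95,80,80,8)
im=cv2.imread('pics/top_t.png'); cv2.imwrite('pics/zt3.png',cv2.resize(im[172:238,330:386],None,fx=9,fy=9,interpolation=1))
"
```

```text
t 22.08 pos cm [64.31 16.82 12.21] jaw deg 82.58 tilt fix deg [-0.1  -0.13 -0.  ] F [-0.4 -0.4  0.6] open mm 62.2 q6 -1.26
shift cm [-22.34 -51.42  -2.21] turn 0.4
```

View pics/side_t_z.png

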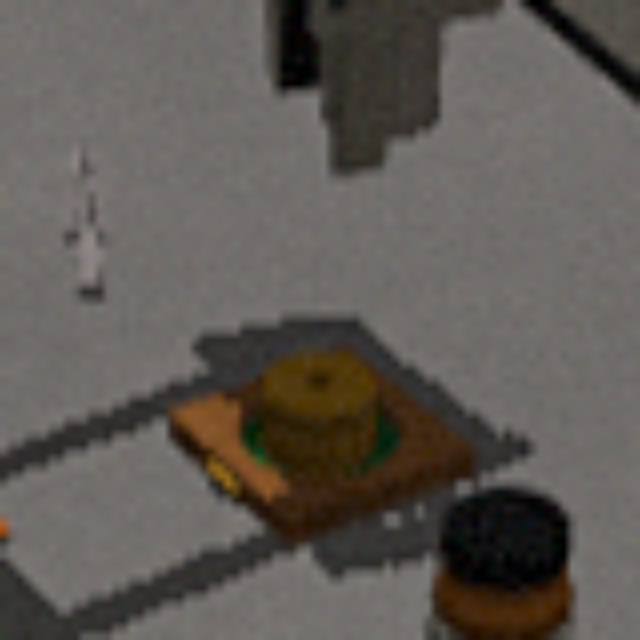

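View pics/side_t.png

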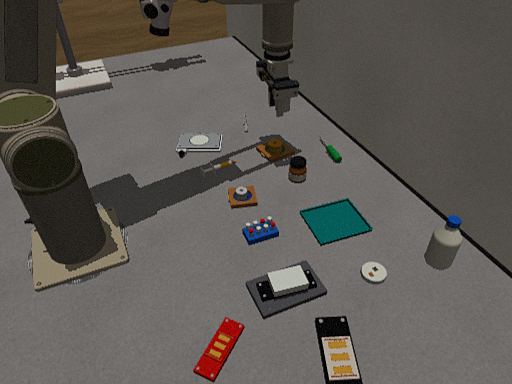

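View pics/zt3.png

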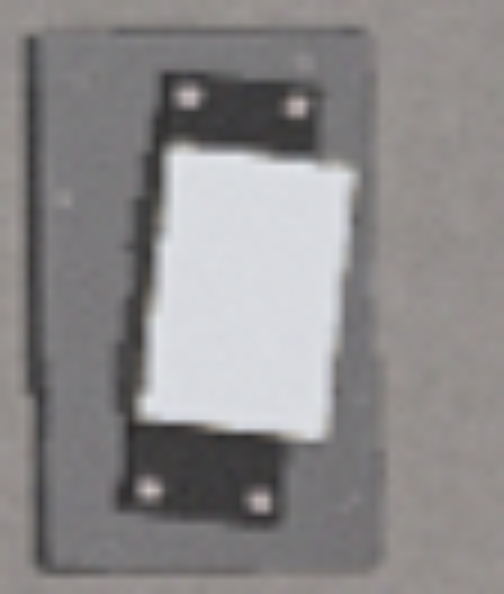

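Emit:
arm_command(
  moves="-0.9 -2 0.1 0 0 0;-1.4 -3.4 0.1 0 0 0;-1.4 -3.4 0.1 0 0 0;-1.4 -3.4 0.1 0 0 0;-1.4 -3.4 0.1 0 0 0;-1.4 -3.4 0.1 0 0 0;-1.4 -3.4 0.1 0 0 0;-1.4 -3.4 0.1 0 0 0;-1.4 -3.4 0.1 0 0 0;-1.4 -3.4 0.1 0 0 0;-1.4 -3.4 0.1 0 0 0;-1.4 -3.4 0.1 0 0 0",
  gripper=7.8,
)

```text
time_s: 23.18
position: [0.4561, -0.23, 0.1057]
orientation: [-0.182, -3.097, -0.013]
force: [0.9, -1.1, -0.0]
opening: 0.841
```

```bash
python3 -c "
from st import *
show((.4197,-.3465,.08),82.5)
"
```

```text
t 23.18 pos cm [ 45.61 -23.    10.57] jaw deg 83.27 tilt fix deg [-0.6  -2.19 -0.  ] F [ 0.9 -1.1 -0. ] open mm 78.2 q6 -2.01
shift cm [ -3.64 -11.65  -2.57] turn -0.8
```

Emit:
arm_command(
  moves="-1 -3 0 -0.3 -1 -0.4;-1 -3 0 -0.3 -1 -0.4;-0.8 -3 0 0 0 0;-0.2 -2 0 0 0 0;0 0 0 0 0 0;0 0 0 0 0 0;0 0 0 0 0 0",
)

```text
time_s: 23.77
position: [0.4123, -0.3461, 0.0922]
orientation: [-0.221, -3.115, -0.016]
force: [0.2, 0.6, -0.7]
opening: 0.838
```

```bash
python3 -c "
from st import *
show((.4197,-.3465,.007),82.5)
"
```

```text
t 23.77 pos cm [ 41.23 -34.61   9.22] jaw deg 81.89 tilt fix deg [-0.68 -1.01 -0.  ] F [ 0.2  0.6 -0.7] open mm 77.9 q6 -2.22
shift cm [ 0.74 -0.04 -8.52] turn 0.6
```

Emit:
arm_command(
  moves="0.7 0 -1 -0.7 -1 0.6;0 0 -1.5 0 0 0;0 0 -1.5 0 0 0;0 0 0 0 0 0;0 0 0 0 0 0",
)

```text
time_s: 24.18
position: [0.4204, -0.339, 0.0481]
orientation: [-0.196, -3.133, -0.006]
force: [0.0, -0.5, 0.3]
opening: 0.835
```

```bash
python3 -c "
from st import *
show((.4197,-.3465,.007),82.5)
"
```

```text
t 24.18 pos cm [ 42.04 -33.9    4.81] jaw deg 82.85 tilt fix deg [-0.22 -0.14 -0.  ] F [ 0.  -0.5  0.3] open mm 77.6 q6 -2.22
shift cm [-0.07 -0.75 -4.11] turn -0.4
```

Emit:
arm_command(
  moves="-0.1 -0.8 -0.5 -0.2 -0.1 -0.3;0 0 -0.8 0 0 0;0 0 0 0 0 0;0 0 0 0 0 0",
)

```text
time_s: 24.52
position: [0.4207, -0.3465, 0.0355]
orientation: [0.201, 3.135, -0.001]
force: [-1.1, -0.4, -0.2]
opening: 0.838
```

```bash
python3 -c "
from st import *
show((.4197,-.3465,.007),82.5)
"
```

```text
t 24.52 pos cm [ 42.07 -34.65   3.55] jaw deg 82.68 tilt fix deg [0.04 0.03 0.  ] F [-1.1 -0.4 -0.2] open mm 78.0 q6 -2.23
shift cm [-0.1   0.   -2.85] turn -0.2
```

Emit:
arm_command(
  moves="-0.1 0 -1 0 0 -0.2;0 0 -1 0 0 0;0 0 -0.5 0 0 0;0 0 0 0 0 0;0 0 0 0 0 0",
)

```text
time_s: 24.93
position: [0.4198, -0.3471, 0.0085]
orientation: [0.208, 3.133, -0.002]
force: [-1.1, 0.1, -0.2]
opening: 0.84
```

```bash
python3 -c "
from st import *
show((.4197,-.3465,.007),82.5); pics('u'); zoom('u','side',240,200,100,100,6)
"
```

```text
t 24.93 pos cm [ 41.98 -34.71   0.85] jaw deg 82.41 tilt fix deg [0.08 0.07 0.  ] F [-1.1  0.1 -0.2] open mm 78.1 q6 -2.22
shift cm [-0.01  0.06 -0.15] turn 0.1
```

View pics/side_u_z.png

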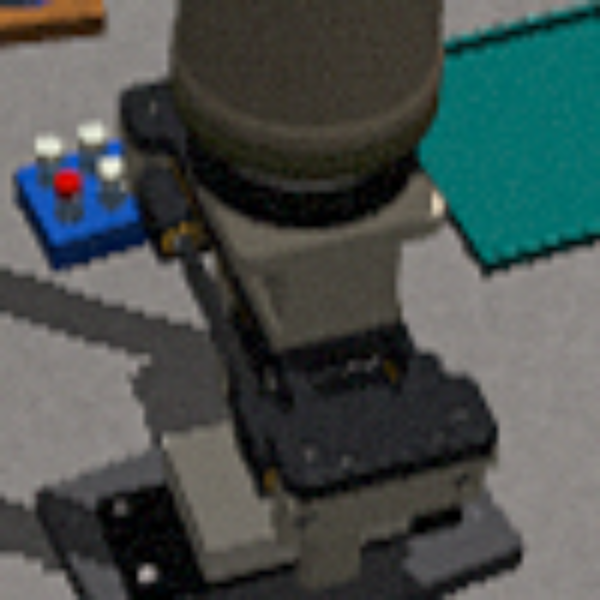

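Emit:
arm_command(
  moves="0 0 -0.1 0 0 0;0 0 0 0 0 0;0 0 0 0 0 0;0 0 0 0 0 0;0 0 0 0 0 0;0 0 0 0 0 0",
  gripper=4.4,
)

```text
time_s: 25.53
position: [0.4206, -0.3478, 0.009]
orientation: [0.207, 3.132, -0.004]
force: [-1.2, 0.5, -0.8]
opening: 0.578
```

```bash
python3 -c "
from st import *
show((.4197,-.3465,.007),82.5)
"
```

```text
t 25.53 pos cm [ 42.06 -34.78   0.9 ] jaw deg 82.42 tilt fix deg [0.17 0.16 0.  ] F [-1.2  0.5 -0.8] open mm 53.7 q6 -2.22
shift cm [-0.09  0.13 -0.2 ] turn 0.1
```

Emit:
arm_command(
  moves="0 0 0.5 0 0 0;0 0 1 0 0 0;0 0 2 0 0 0;0 0 2 0 0 0;0 0 1.5 0 0 0;0 0 0 0 0 0;0 0 0 0 0 0",
)

```text
time_s: 26.12
position: [0.419, -0.3462, 0.0835]
orientation: [0.208, 3.134, -0.001]
force: [0.8, 0.3, -2.6]
opening: 0.577
```

```bash
python3 -c "
from st import *
show((.642,-.1995,.09),82.5); pics('v'); zoom('v','side',230,170,120,120,5)
"
```

```text
t 26.12 pos cm [ 41.9  -34.62   8.35] jaw deg 82.42 tilt fix deg [0.04 0.03 0.  ] F [ 0.8  0.3 -2.6] open mm 53.6 q6 -2.22
shift cm [22.3  14.67  0.65] turn 0.1
```

View pics/side_v_z.png

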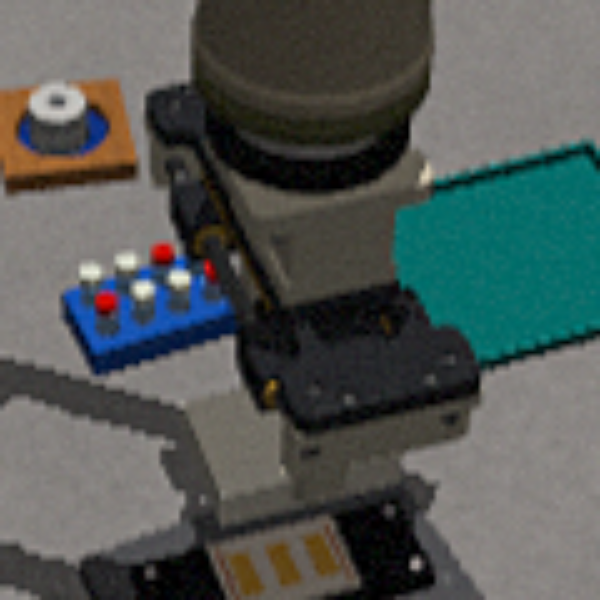

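Pad lifted, carrier with its chip stays on the granite. Go to the tray.

Emit:
arm_command(
  moves="1.8 1.2 0.2 0 0 0;3 2 0.2 0 0 0;3 2 0.2 0 0 0;3 2 0.2 0 0 0;3 2 0.2 0 0 0;3 2 0.2 0 0 0;3 2 0.2 0 0 0;2 1.3 0.2 0 0 0;0 0 0 0 0 0;0 0 0 0 0 0;0 0 0 0 0 0",
)

```text
time_s: 27.13
position: [0.6362, -0.1882, 0.0814]
orientation: [-0.212, -3.113, -0.013]
force: [0.3, -0.4, -0.8]
opening: 0.58
```

```bash
python3 -c "
from st import *
show((.642,-.1995,-.019),82.5)
"
```

```text
t 27.13 pos cm [ 63.62 -18.82   8.14] jaw deg 82.21 tilt fix deg [-0.57 -1.21 -0.  ] F [ 0.3 -0.4 -0.8] open mm 53.9 q6 -1.8
shift cm [  0.58  -1.13 -10.04] turn 0.3
```

Emit:
arm_command(
  moves="0.6 -1.1 -0.5 -0.6 -1.2 0;0 0 -1.5 0 0 0;0 0 -2 0 0 0;0 0 -1 0 0 0;0 0 0 0 0 0;0 0 0 0 0 0",
)

```text
time_s: 27.63
position: [0.6348, -0.2017, 0.0235]
orientation: [-0.221, -3.125, -0.003]
force: [-1.0, -0.7, -1.2]
opening: 0.579
```

```bash
python3 -c "
from st import *
show((.642,-.1995,-.019),82.5)
"
```

```text
t 27.63 pos cm [ 63.48 -20.17   2.35] jaw deg 81.89 tilt fix deg [-0.13 -0.5  -0.  ] F [-1.  -0.7 -1.2] open mm 53.8 q6 -1.81
shift cm [ 0.72  0.22 -4.25] turn 0.6
```

Emit:
arm_command(
  moves="0.7 0.2 -0.8 0 -0.5 0;0 0 -1 0 0 0;0 0 0 0 0 0;0 0 0 0 0 0",
)

```text
time_s: 27.97
position: [0.6426, -0.2001, 0.005]
orientation: [0.224, 3.132, 0.003]
force: [0.1, 0.7, -2.1]
opening: 0.576
```

```bash
python3 -c "
from st import *
show((.642,-.1995,-.019),82.5); pics('w'); zoom('w','side',280,140,110,110,6)
"
```

```text
t 27.97 pos cm [ 64.26 -20.01   0.5 ] jaw deg 81.83 tilt fix deg [-0.12  0.1   0.  ] F [ 0.1  0.7 -2.1] open mm 53.6 q6 -1.81
shift cm [-0.06  0.06 -2.4 ] turn 0.7
```

View pics/side_w_z.png

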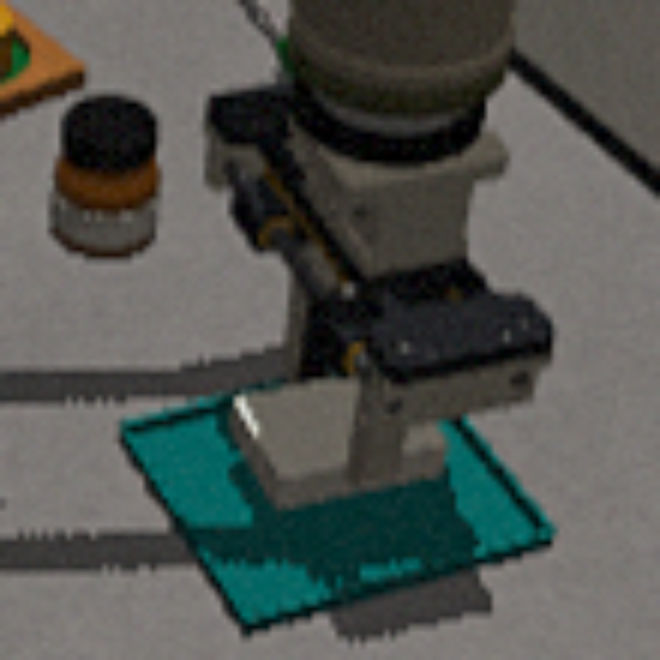

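Emit:
arm_command(
  moves="-0.1 0 -1 0 0 0;0 0 -0.8 0 0 0;0 0 0 0 0 0",
)

```text
time_s: 28.32
position: [0.6428, -0.2004, -0.0125]
orientation: [0.223, 3.129, 0.002]
force: [-0.0, 0.6, -1.9]
opening: 0.575
```

Emit:
arm_command(
  moves="0 0 -0.4 0 0 0",
)

```text
time_s: 28.4
position: [0.6433, -0.2006, -0.0162]
orientation: [0.223, 3.128, 0.001]
force: [-0.2, -0.8, -0.7]
opening: 0.577
```

Emit:
arm_command(
  moves="0 0 -0.2 0 0 0",
)

```text
time_s: 28.48
position: [0.6427, -0.2004, -0.019]
orientation: [0.223, 3.129, 0.002]
force: [-7.8, 3.9, 15.4]
opening: 0.578
```

Emit:
arm_command(
  moves="0 0 0.05 0 0.3 0",
)

```text
time_s: 28.57
position: [0.6425, -0.2003, -0.0187]
orientation: [-0.223, -3.132, -0.002]
force: [0.6, -0.9, -2.6]
opening: 0.576
```

Emit:
arm_command(
  moves="0 0 0 0 0 0;0 0 0 0 0 0;0 0 0 0 0 0;0 0 0 0 0 0;0 0 0 0 0 0",
  gripper=6.8,
)

```text
time_s: 28.98
position: [0.6442, -0.2009, -0.0172]
orientation: [0.223, 3.132, -0.0]
force: [-0.2, -0.0, 1.0]
opening: 0.733
```

Emit:
arm_command(
  moves="0 0 1 0 0 0;0 0 2 0 0 0;0 0 2.5 0 0 0;0 0 2.5 0 0 0;0 0 2.5 0 0 0;0 0 1.5 0 0 0;0 0 0 0 0 0",
)

```text
time_s: 29.57
position: [0.6417, -0.2, 0.1105]
orientation: [-0.223, -3.133, -0.001]
force: [0.7, 0.5, 0.5]
opening: 0.736
```

```bash
python3 -c "
from st import *
show((.4193,-.345,.06),83); pics('x'); zoom('x','side',280,140,110,110,6)
im=cv2.imread('pics/top_x.png'); cv2.imwrite('pics/zt4.png',cv2.resize(im[172:238,330:386],None,fx=9,fy=9,interpolation=1))
"
```

```text
t 29.57 pos cm [ 64.17 -20.    11.05] jaw deg 81.85 tilt fix deg [-0.05 -0.04 -0.  ] F [0.7 0.5 0.5] open mm 68.4 q6 -1.81
shift cm [-22.24 -14.5   -5.05] turn 1.1
```

View pics/side_x_z.png

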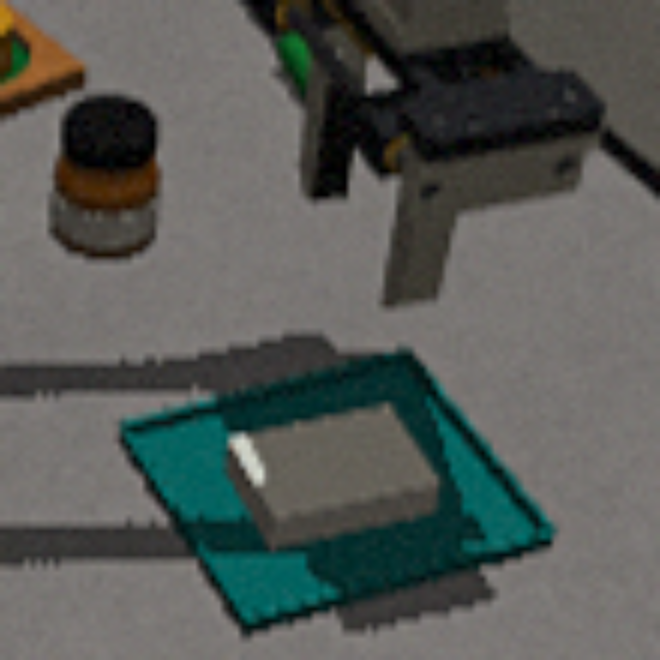

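View pics/zt4.png

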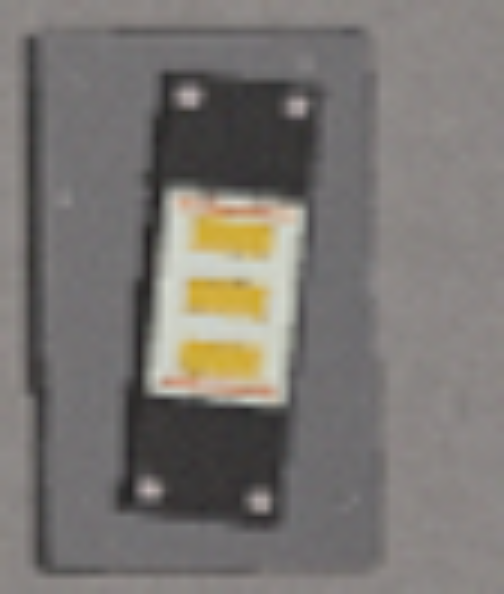

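Emit:
arm_command(
  moves="-1.8 -1.2 0 0 0 0;-3 -2 0.1 0 0 0;-3 -2 0.1 0 0 0;-3 -2 0.1 0 0 0;-3 -2 0.1 0 0 0;-3 -2 0.1 0 0 0;-3 -2 0.1 0 0 0;-1.6 -1 0 0 0 0;0 0 0 0 0 0;0 0 0 0 0 0;0 0 0 0 0 0",
  gripper=6.5,
)

```text
time_s: 30.58
position: [0.4071, -0.3359, 0.0916]
orientation: [-0.217, -3.107, -0.029]
force: [0.9, -0.1, 0.2]
opening: 0.7
```

```bash
python3 -c "
from st import *
show((.4193,-.3445,-.0125),83)
from m import *
print('pad',S.at(c([(333,460)],280,140,6),.022),'tray S', S.at([O['tray'][4].mean(0)],.011))
"
```

```text
t 30.58 pos cm [ 40.71 -33.59   9.16] jaw deg 81.99 tilt fix deg [-1.16 -1.48 -0.  ] F [ 0.9 -0.1  0.2] open mm 65.1 q6 -2.21
shift cm [  1.22  -0.86 -10.41] turn 1.0
pad [[ 0.6419708  -0.19736761  0.022     ]] tray S [[ 0.63966745 -0.20287188  0.011     ]]
```

Pad lies about 5 mm from the tray's middle (limit 15). Now the carrier.

Emit:
arm_command(
  moves="1.2 -0.9 -1 -1.1 -1.5 1;0 0 -1.5 0 0 0;0 0 -1.5 0 0 0;0 0 0 0 0 0;0 0 0 0 0 0;0 0 0 0 0 0",
)

```text
time_s: 31.08
position: [0.4245, -0.3396, 0.0476]
orientation: [-0.179, -3.136, -0.006]
force: [-0.8, 0.1, 0.0]
opening: 0.696
```

```bash
python3 -c "
from st import *
show((.4193,-.3445,-.0125),83)
"
```

```text
t 31.08 pos cm [ 42.45 -33.96   4.76] jaw deg 83.45 tilt fix deg [-0.24 -0.01 -0.  ] F [-0.8  0.1  0. ] open mm 64.7 q6 -2.23
shift cm [-0.52 -0.49 -6.01] turn -0.5
```

Emit:
arm_command(
  moves="-0.5 -0.5 -1 -0.2 0 -0.4;0 0 -1 0 0 0;0 0 -0.7 0 0 0;0 0 0 0 0 0;0 0 0 0 0 0",
)

```text
time_s: 31.5
position: [0.4208, -0.3454, 0.02]
orientation: [0.189, 3.134, -0.003]
force: [0.5, 0.6, -0.3]
opening: 0.695
```

```bash
python3 -c "
from st import *
show((.4193,-.3445,-.0125),83)
"
```

```text
t 31.5 pos cm [ 42.08 -34.54   2.  ] jaw deg 83.1 tilt fix deg [0.1  0.12 0.  ] F [ 0.5  0.6 -0.3] open mm 64.7 q6 -2.23
shift cm [-0.15  0.09 -3.25] turn -0.1
```

Emit:
arm_command(
  moves="-0.1 0.1 -1 0 0 0;0 0 -1 0 0 0;0 0 -0.5 0 0 0;0 0 0 0 0 0",
)

```text
time_s: 31.83
position: [0.4198, -0.3447, -0.0071]
orientation: [0.19, 3.133, -0.004]
force: [-0.2, 0.6, -0.1]
opening: 0.699
```

```bash
python3 -c "
from st import *
show((.4193,-.3445,-.0125),83); pics('y'); zoom('y','side',240,220,100,100,6)
"
```

```text
t 31.83 pos cm [ 41.98 -34.47  -0.71] jaw deg 83.06 tilt fix deg [0.14 0.16 0.  ] F [-0.2  0.6 -0.1] open mm 65.0 q6 -2.23
shift cm [-0.05  0.02 -0.54] turn -0.1
```

View pics/side_y_z.png

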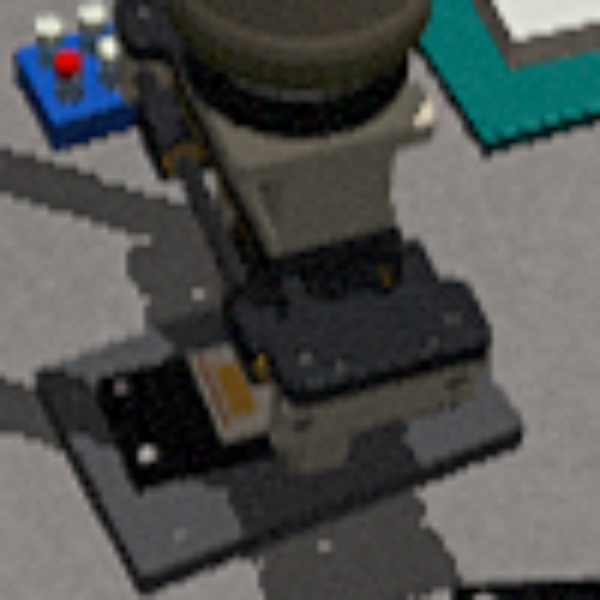

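Emit:
arm_command(
  moves="0 0 -0.35 0 0 0",
)

```text
time_s: 32.02
position: [0.4209, -0.3457, -0.0087]
orientation: [0.19, 3.131, -0.006]
force: [-0.2, -0.3, -0.5]
opening: 0.701
```

Emit:
arm_command(
  moves="0 0 -0.25 0 0 0",
)

```text
time_s: 32.1
position: [0.4209, -0.3457, -0.0113]
orientation: [0.19, 3.131, -0.006]
force: [0.5, -0.5, -0.0]
opening: 0.701
```

Emit:
arm_command(
  moves="0 0 -0.2 0 0 0",
)

```text
time_s: 32.18
position: [0.4212, -0.3459, -0.0133]
orientation: [0.19, 3.13, -0.007]
force: [0.4, 0.0, 0.6]
opening: 0.703
```

Emit:
arm_command(
  moves="-0.2 0.15 0 0.3 0.4 0;0 0 0 0 0 0",
)

```text
time_s: 32.35
position: [0.4189, -0.3443, -0.0135]
orientation: [-0.19, -3.133, -0.001]
force: [-0.7, -1.2, 0.0]
opening: 0.7
```

```bash
python3 -c "
from st import *
show((.4193,-.3445,-.0125),83)
"
```

```text
t 32.35 pos cm [ 41.89 -34.43  -1.35] jaw deg 83.07 tilt fix deg [-0.06 -0.15 -0.  ] F [-0.7 -1.2  0. ] open mm 65.1 q6 -2.23
shift cm [ 0.04 -0.02  0.1 ] turn -0.1
```

Emit:
arm_command(
  moves="0 0 0 0 0 0;0 0 0 0 0 0;0 0 0 0 0 0;0 0 0 0 0 0;0 0 0 0 0 0;0 0 0 0 0 0",
  gripper=3.6,
)

```text
time_s: 32.85
position: [0.4192, -0.3445, -0.0131]
orientation: [-0.19, -3.134, -0.001]
force: [-0.6, -0.2, -0.3]
opening: 0.486
```

Emit:
arm_command(
  moves="0 0 0.4 0 0 0;0 0 0.6 0 0 0;0 0 1 0 0 0;0 0 0 0 0 0;0 0 0 0 0 0",
)

```text
time_s: 33.27
position: [0.4184, -0.3437, 0.0083]
orientation: [-0.19, -3.132, -0.003]
force: [-0.5, 0.0, -2.8]
opening: 0.489
```

```bash
python3 -c "
from st import *
show((.4193,-.3445,-.0125),83); pics('z'); zoom('z','side',240,220,100,100,6)
"
```

```text
t 33.27 pos cm [ 41.84 -34.37   0.83] jaw deg 83.07 tilt fix deg [-0.12 -0.21 -0.  ] F [-0.5  0.  -2.8] open mm 45.4 q6 -2.23
shift cm [ 0.09 -0.08 -2.08] turn -0.1
```

View pics/side_z_z.png

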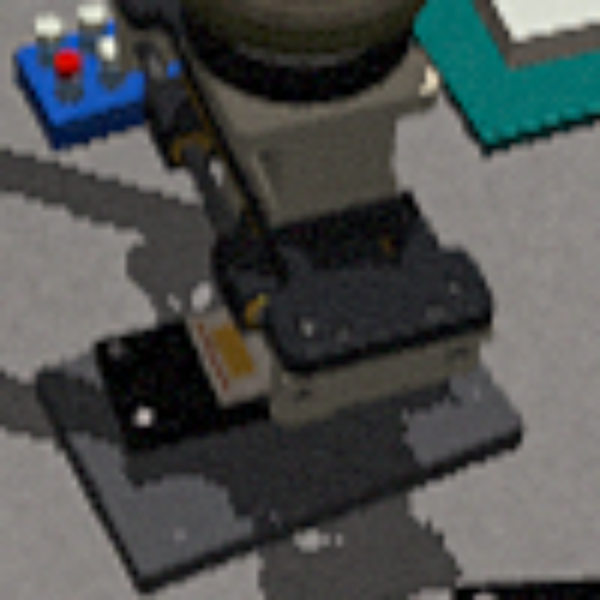

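Emit:
arm_command(
  moves="0 0 2 0 0 0;0 0 2.5 0 0 0;0 0 2.5 0 0 0;0 0 2.5 0 0 0;0 0 1.5 0 0 0;0 0 0 0 0 0;0 1.5 0 0 0 0;0 2.5 0.1 0 0 0;0 3 0.1 0 0 0;0 3 0.1 0 0 0;0 3 0.1 0 0 0;0 3 0.1 0 0 0",
)

```text
time_s: 34.37
position: [0.4127, -0.1802, 0.1185]
orientation: [-0.202, -3.124, -0.009]
force: [0.9, 0.4, -1.3]
opening: 0.489
```

```bash
python3 -c "
from st import *
show((.430,.323,.1),65)
"
```

```text
t 34.37 pos cm [ 41.27 -18.02  11.85] jaw deg 82.6 tilt fix deg [-0.37 -0.63 -0.  ] F [ 0.9  0.4 -1.3] open mm 45.5 q6 -1.97
shift cm [ 1.73 50.32 -1.85] turn -17.6
```

Emit:
arm_command(
  moves="0.1 3 0.2 0 0 -1;0.1 3.3 0.2 0 0 -1;0.1 3.3 0.2 0 0 -1;0.1 3.3 0.2 0 0 -1;0.2 3.3 0.2 0 0 -1;0.2 3.3 0.2 0 0 -1;0.2 3.3 0.2 0 0 -1;0.2 3.3 0.2 0 0 -1;0.2 3.3 0.2 0 0 -1;0.2 3.3 0.2 0 0 -1;0.2 3.3 0.2 0 0 -1;0.2 3.3 0.2 0 0 -1",
)

```text
time_s: 35.37
position: [0.4219, 0.2319, 0.1265]
orientation: [-0.545, -3.069, -0.01]
force: [1.1, -0.7, -2.3]
opening: 0.488
```

```bash
python3 -c "
from st import *
show((.430,.323,.1),65)
"
```

```text
t 35.37 pos cm [42.19 23.19 12.65] jaw deg 69.86 tilt fix deg [-0.61 -1.31 -0.  ] F [ 1.1 -0.7 -2.3] open mm 45.3 q6 -0.84
shift cm [ 0.81  9.11 -2.65] turn -4.9
```

Emit:
arm_command(
  moves="0.3 2.5 0 -0.3 -0.6 -2;0.3 2.5 0 -0.3 -0.6 -2;0.2 2 0 0 0 -1;0 1 0 0 0 0;0 0 0 0 0 0;0 0 0 0 0 0;0 0 0 0 0 0",
)

```text
time_s: 35.95
position: [0.4247, 0.32, 0.117]
orientation: [-0.676, -3.059, 0.008]
force: [-0.4, -0.4, -2.4]
opening: 0.489
```

```bash
python3 -c "
from st import *
show((.430,.323,-.01),65); pics('A'); zoom('A','side',140,70,110,110,6)
"
```

```text
t 35.95 pos cm [42.47 32.   11.7 ] jaw deg 65.08 tilt fix deg [ 0.17 -0.54  0.  ] F [-0.4 -0.4 -2.4] open mm 45.5 q6 -0.59
shift cm [  0.53   0.3  -12.7 ] turn -0.1
```

View pics/side_A_z.png

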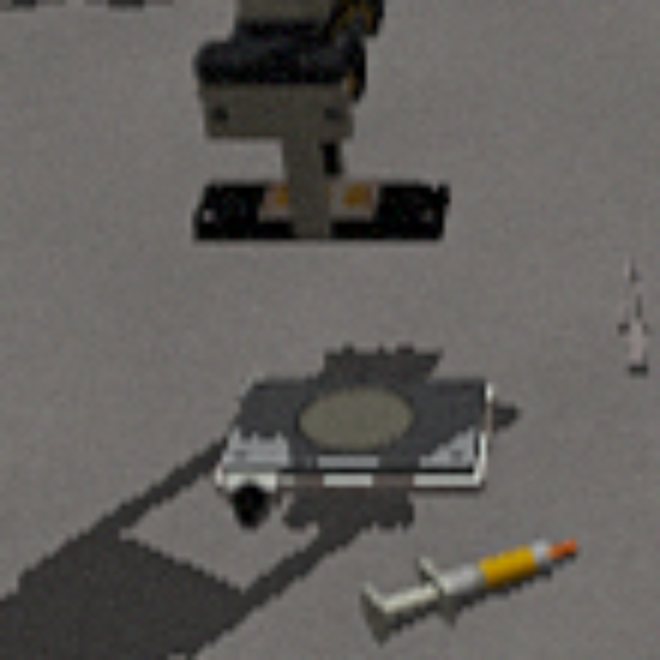

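Emit:
arm_command(
  moves="0.5 0.3 -1 0.2 -0.5 0;0 0 -2 0 0 0;0 0 -2 0 0 0;0 0 -1.5 0 0 0;0 0 0 0 0 0;0 0 0 0 0 0",
)

```text
time_s: 36.55
position: [0.4336, 0.3176, 0.0533]
orientation: [0.689, 3.06, 0.006]
force: [0.0, 0.6, -2.6]
opening: 0.487
```

```bash
python3 -c "
from st import *
show((.4305,.3225,-.01),65)
"
```

```text
t 36.55 pos cm [43.36 31.76  5.33] jaw deg 64.62 tilt fix deg [-0.16  0.31  0.  ] F [ 0.   0.6 -2.6] open mm 45.3 q6 -0.59
shift cm [-0.31  0.49 -6.33] turn 0.4
```

Emit:
arm_command(
  moves="-0.3 0.5 -1 -0.2 0.3 0.4;0 0 -1.5 0 0 0;0 0 -1 0 0 0;0 0 0 0 0 0;0 0 0 0 0 0",
)

```text
time_s: 36.97
position: [0.4333, 0.3237, 0.0207]
orientation: [0.68, 3.063, 0.005]
force: [-0.2, 1.0, -1.9]
opening: 0.49
```

```bash
python3 -c "
from st import *
show((.4305,.3225,-.01),65); pics('B'); zoom('B','side',150,90,90,80,8)
"
```

```text
t 36.97 pos cm [43.33 32.37  2.07] jaw deg 64.97 tilt fix deg [-0.13  0.28  0.  ] F [-0.2  1.  -1.9] open mm 45.5 q6 -0.59
shift cm [-0.28 -0.12 -3.07] turn 0.0
```

View pics/side_B_z.png

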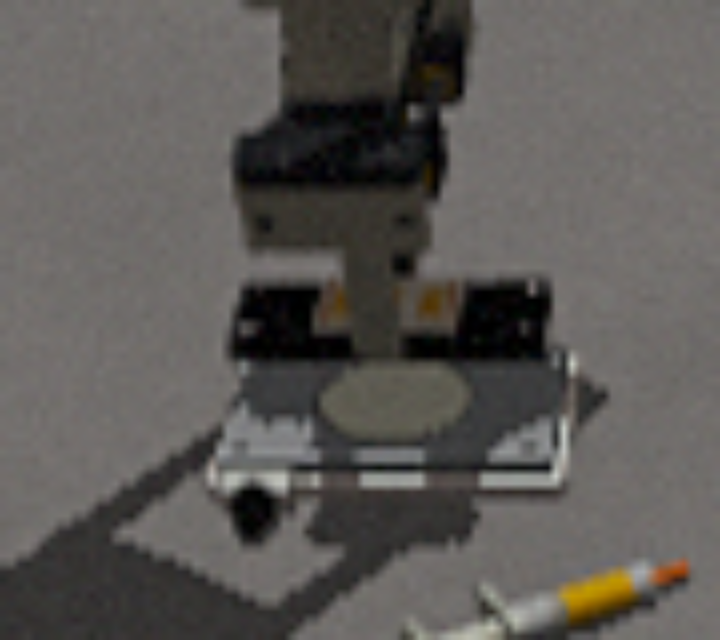

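View pics/top_B.png

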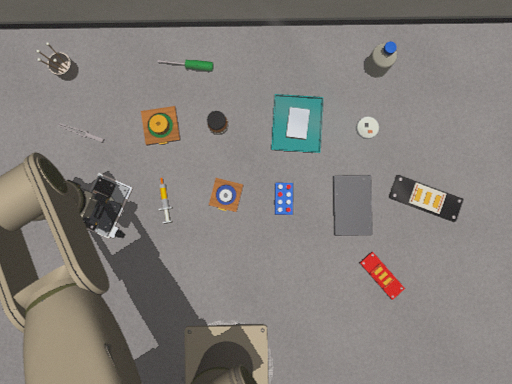

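Emit:
arm_command(
  moves="-0.3 -0.1 -1 -0.1 0.3 0;0 0 -0.8 0 0 0;0 0 0 0 0 0;0 0 0 0 0 0",
)

```text
time_s: 37.4
position: [0.4314, 0.3236, 0.0033]
orientation: [0.68, 3.065, 0.004]
force: [-0.2, -0.4, -2.1]
opening: 0.494
```

```bash
python3 -c "
from st import *
show((.4305,.3225,-.01),65); pics('C'); zoom('C','side',150,90,90,80,8)
"
```

```text
t 37.4 pos cm [43.14 32.36  0.33] jaw deg 64.98 tilt fix deg [-0.13  0.13  0.  ] F [-0.2 -0.4 -2.1] open mm 45.9 q6 -0.59
shift cm [-0.09 -0.11 -1.33] turn 0.0
```

View pics/side_C_z.png

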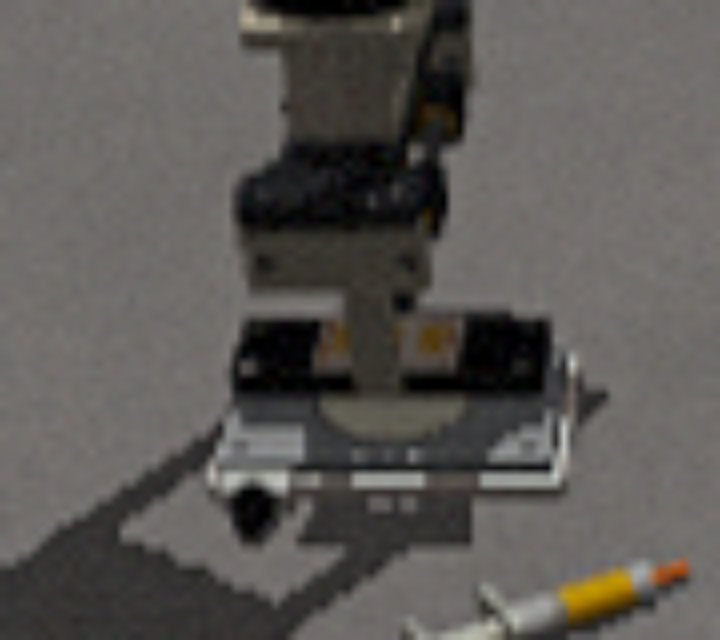

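Emit:
arm_command(
  moves="-0.1 -0.1 -0.5 -0.1 0.1 0;0 0 -0.4 0 0 0",
)

```text
time_s: 37.67
position: [0.4314, 0.3231, -0.0048]
orientation: [0.68, 3.065, 0.003]
force: [-0.2, 0.1, -2.2]
opening: 0.49
```

Emit:
arm_command(
  moves="0 0 -0.2 0 0 0",
)

```text
time_s: 37.75
position: [0.4313, 0.323, -0.0073]
orientation: [0.68, 3.065, 0.003]
force: [-0.1, 1.1, -3.1]
opening: 0.484
```

Emit:
arm_command(
  moves="0 0 -0.2 0 0 0",
)

```text
time_s: 37.83
position: [0.4313, 0.323, -0.0096]
orientation: [0.68, 3.065, 0.003]
force: [-0.3, 0.7, -2.2]
opening: 0.49
```

Emit:
arm_command(
  moves="0 0 -0.2 0 0 0",
)

```text
time_s: 37.92
position: [0.4314, 0.323, -0.0104]
orientation: [0.68, 3.065, 0.002]
force: [-14.5, -9.9, 36.4]
opening: 0.492
```

Emit:
arm_command(
  moves="0 0 0.08 0 0 0",
)

```text
time_s: 38.0
position: [0.4314, 0.323, -0.0092]
orientation: [0.68, 3.065, 0.002]
force: [-0.5, 0.3, -1.9]
opening: 0.49
```

Emit:
arm_command(
  moves="0 0 0 0 0 0;0 0 0 0 0 0;0 0 0 0 0 0;0 0 0 0 0 0;0 0 0 0 0 0",
  gripper=6.2,
)

```text
time_s: 38.42
position: [0.4328, 0.3239, -0.0082]
orientation: [0.68, 3.063, 0.006]
force: [0.4, 0.2, 0.6]
opening: 0.662
```

```bash
python3 -c "
from st import *
show((.4305,.3225,-.01),65)"
```

```text
t 38.42 pos cm [43.28 32.39 -0.82] jaw deg 64.98 tilt fix deg [-0.15  0.26  0.  ] F [0.4 0.2 0.6] open mm 61.5 q6 -0.59
shift cm [-0.23 -0.14 -0.18] turn 0.0
```

Emit:
arm_command(
  moves="0 0 1 0 0 0;0 0 2 0 0 0;0 0 3 0 0 0;0 0 3 0 0 0;0 0 3 0 0 0;0 0 3 0 0 0;0 -3 1 0 0 0;0 -3.4 0 0 0 0;0 -3.4 0 0 0 0;0 -3.4 0 0 0 0;0 0 0 0 0 0;0 0 0 0 0 0",
)

```text
time_s: 39.42
position: [0.4305, 0.1861, 0.1683]
orientation: [0.674, 3.058, 0.008]
force: [-0.1, -0.9, 0.7]
opening: 0.667
```

```bash
python3 -c "
from st import *
show(); pics('D'); zoom('D','side',165,115,75,60,10)
im=cv2.imread('pics/top_D.png'); cv2.imwrite('pics/zt5.png',cv2.resize(im[170:242,70:132],None,fx=8,fy=8,interpolation=1))"
```

```text
t 39.42 pos cm [43.05 18.61 16.83] jaw deg 65.16 tilt fix deg [-0.17  0.62  0.  ] F [-0.1 -0.9  0.7] open mm 62.0 q6 -0.84
```

View pics/side_D_z.png

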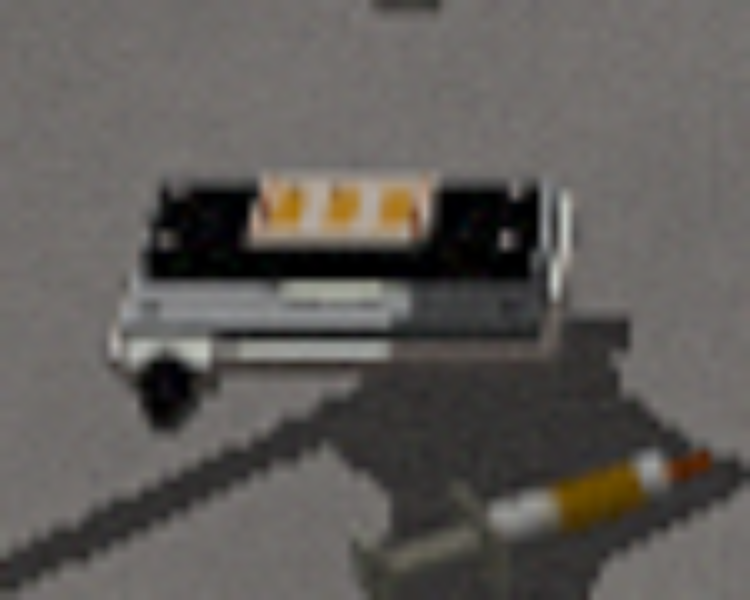

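View pics/zt5.png

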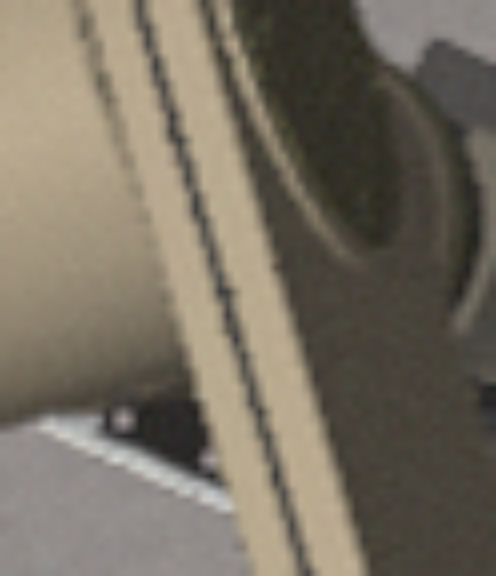

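View pics/side_D.png

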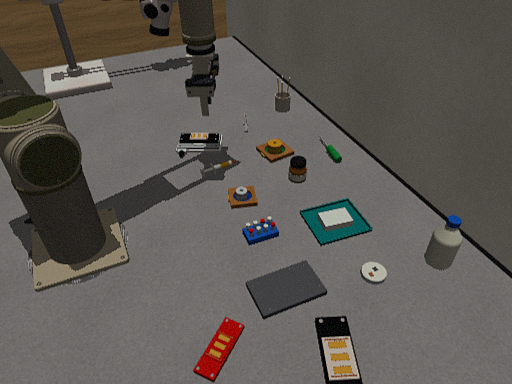

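Emit:
arm_command(
  moves="0 -3.7 0 0 0 0;0 -3.7 0 0 0 0;0 -3.7 0 0 0 0;0 -3.7 0.2 0 0 0;0 -3.7 0.2 0 0 0;0 -3.7 0.2 0 0 0;0 -3.7 0.2 0 0 0;0 -3.7 0.2 0 0 0;0 -3.7 0 0 0 0;0 -2 0 0 0 0;0 0 0 0 0 0;0 0 0 0 0 0",
)

```text
time_s: 40.52
position: [0.4304, -0.1666, 0.1785]
orientation: [0.632, 3.071, 0.016]
force: [0.1, 0.8, -0.4]
opening: 0.668
```

```bash
python3 -c "
from st import *
show(); pics('E'); zoom('E','side',165,115,75,60,10)
im=cv2.imread('pics/top_E.png'); cv2.imwrite('pics/zt6.png',cv2.resize(im[170:242,70:132],None,fx=8,fy=8,interpolation=1))"
```

```text
t 40.52 pos cm [ 43.04 -16.66  17.85] jaw deg 66.73 tilt fix deg [-0.49  0.47  0.  ] F [ 0.1  0.8 -0.4] open mm 62.1 q6 -1.66
```

View pics/zt6.png

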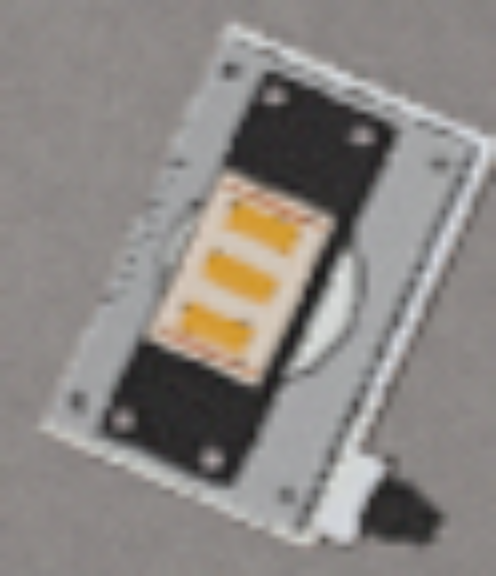

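View pics/side_E_z.png

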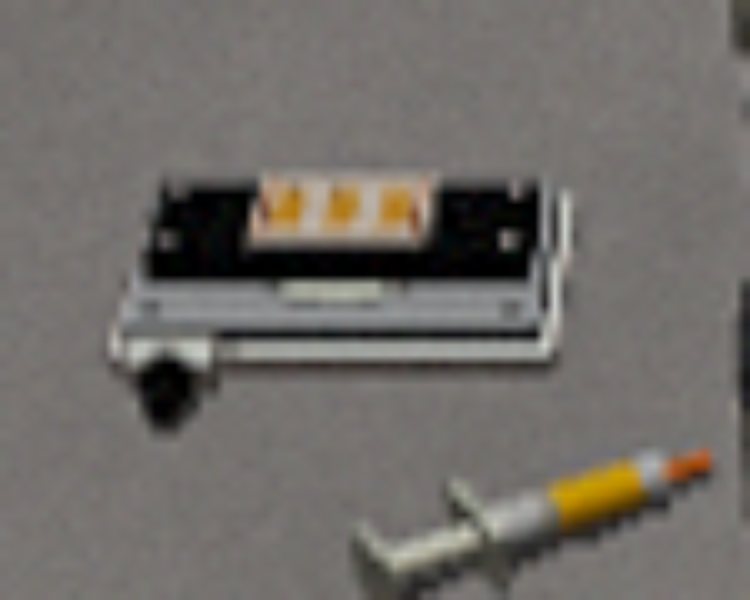

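View pics/top_E.png

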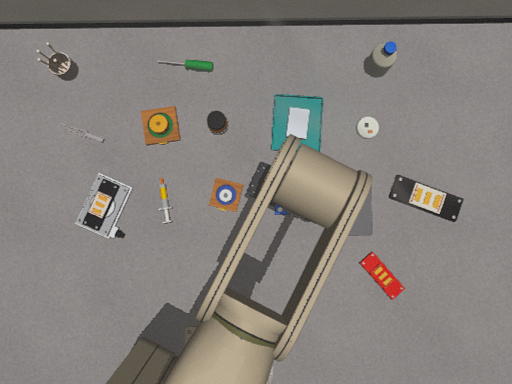

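```bash
python3 -c "
from m import *
a=T.at(c([(273,95),(361,133),(123,419),(211,458)],70,170,8),.030)[:,:2]; b=T.at(c([(231,69),(440,163),(78,401),(288,494)],70,170,8),.018)[:,:2]
d=a.mean(0)-b.mean(0); print('top',a.mean(0),b.mean(0),d,np.linalg.norm(d)); 
for q in(a,b): m=q[0]+q[1]-q[2]-q[3]; print(np.degrees(np.arctan2(m[1],m[0])))
a=S.at(c([(183,187),(518,187),(163,237),(508,238)],165,115,10),.030)[:,:2]; b=S.at(c([(499,117),(481,238),(155,117),(121,237)],168,122,10),.018)[:,:2]
d=a.mean(0)-b.mean(0); print('side',a.mean(0),b.mean(0),d,np.linalg.norm(d))
"
```

```text
top [0.43215971 0.32359802] [0.43082336 0.32203642] [0.00133635 0.0015616 ] 0.0020553394412051347
-24.821517592531176
-24.729945958073426
side [0.43184424 0.32913963] [0.43029413 0.32701504] [0.00155011 0.00212458] 0.002629958609190239
```

```bash
python3 -c "
from cell import ctrl
print(ctrl.hand_in())"
```

```text
the job is handed in; nothing more can be done
None
```

The stack is apart and the job is handed in, at about 41 s on the robot's clock; no verdict was reported. All four pieces went down in order and under control, each let go at or just above contact.

| Piece | Place | Last check | Limit |
|---|---|---|---|
| Steel weight | small block's recess | upright, about 5 mm off centre | 12 mm |
| Brass weight | large block's recess | upright, looks centred (not measured after release) | 12 mm |
| White pad | rinse tray | flat, about 5 mm off the middle | 15 mm |
| Carrier | microscope stage | 2.1 mm (top view) and 2.6 mm (side view) off, 0.1° off its long direction | 12 mm, 8.6° |

The amber jar and vial rack look unmoved in the last pictures, and the gripper ended well above everything, touching nothing.

**Disagreements:**
- **Fingertip height:** the real fingertips sat about 30 mm higher than the reported TCP height. My first attempt to grip the steel weight therefore closed on air. I corrected for this in all later heights, and the contacts matched it to within about 1 mm.
- **Steel weight release:** the fingertips reached into the recess and opened only to 38.6 mm, with about 10 N on the wrist. I raised the gripper with the fingers set to open; they opened fully once clear, and the weight stayed upright.
- **Camera views:** the two views differ by up to 5 mm in absolute y at the stage. For the carrier I relied on its offset from the stage measured within the same view.

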